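Load the filter station, cover it and clamp it

TASK

The rinse bottle has been left standing in the filter conditioning station: first move it out, upright, onto the round blue mat. Then take every filter cassette from the blue draining rack and set each upright, fully down, in a slot of its own in the station (any slots), and when all are in put the smoked cover over them, fully seated on the station's base, and last swing both red-ended clamps down flat over the cover. Leave the tip box, beaker and jar alone; if something gets knocked out of its place, put it back, so that at the end the bottle stands wholly on its mat too.

Things in the scene. Friction and masses are not known exactly. Their poses are not given: they have to be found in the camera images.
- dock: Fixed station: white base 180 x 230 mm, 35 high; on it a grey block 150 x 200 mm, top 63 mm above the bench, with 4 slots along x, 105 (x) x 18 mm (y), chamfers 2 mm, at x = 0, y = -78, -26, +26, +78 mm, floors 35 mm above the bench. Clamp posts (40 mm wide, 150 high) at x = -106 and +106, y = 0. Origin: centre of the underside, on the bench; z up, x away from the robot.
- clamp_front (a joint): Clamp at the station's front (-x): steel arm with red end, 66 mm long, 12 thick, 24 wide, hinged on a post. Hinge line along the station's y, at x = -105, z = 140 mm in its frame. 0 = arm level, pointing to +x, over the cover (down; 1.5 mm above it); 1.57 = straight up; 1.65 = stop. Starts at 1.45 to 1.62. Friction holds it; 3 N at the end moves it: push with shut fingers.
- clamp_rear (a joint): Clamp at the station's rear (+x): steel arm with red end, 66 mm long, 12 thick, 24 wide, hinged on a post. Hinge line along the station's y, at x = +105, z = 140 mm in its frame. 0 = arm level, pointing to -x, over the cover (down; 1.5 mm above it); 1.57 = straight up; 1.65 = stop. Starts at 1.45 to 1.62. Friction holds it; 3 N at the end moves it: push with shut fingers.
- clamp_front_tip (a point): The free end of the front clamp's arm, 66 mm from its hinge line.
- clamp_rear_tip (a point): The free end of the rear clamp's arm, 66 mm from its hinge line.
- cover: Smoked grey cover with white lower edge, a box open below, 166 x 216 mm (x, y) x 95 high, walls 4, 350 g, rim on the bench. White bar handle along y on top: 100 long, 16 wide (x), 121 to 135 mm above the rim, feet at y = -40, +40. Origin: centre of the rim's plane; z up. Fits over the block with 4 mm play a side, long side along the station's y (either way), its rim on the base 35 mm up.
- rack: Blue draining rack, fixed: 190 x 130 mm, 36 mm high, with four slots along its y axis, 105 x 18 mm, centred at x = -72, -24, +24, +72 mm, y = 0; slot floor 8 mm above the bench. Origin: centre of the underside.
- cassette0: White flat filter cassette with a green band: a slab 100 x 14 x 80 mm (x, y, z), 120 g, on edge, upright, in a slot of the draining rack. Origin: centre of its 100 x 14 mm underside; x along its length, y through its thickness, z up. Take it from above across the thickness by its top 25 mm. Either way round will do. May be absent.
- cassette1: White flat filter cassette with a green band: a slab 100 x 14 x 80 mm (x, y, z), 120 g, on edge, upright, in a slot of the draining rack. Origin: centre of its 100 x 14 mm underside; x along its length, y through its thickness, z up. Take it from above across the thickness by its top 25 mm. Either way round will do. May be absent.
- cassette2: White flat filter cassette with a green band: a slab 100 x 14 x 80 mm (x, y, z), 120 g, on edge, upright, in a slot of the draining rack. Origin: centre of its 100 x 14 mm underside; x along its length, y through its thickness, z up. Take it from above across the thickness by its top 25 mm. Either way round will do. May be absent.
- cassette3: White flat filter cassette with a green band: a slab 100 x 14 x 80 mm (x, y, z), 120 g, on edge, upright, in a slot of the draining rack. Origin: centre of its 100 x 14 mm underside; x along its length, y through its thickness, z up. Take it from above across the thickness by its top 25 mm. Either way round will do. May be absent.
- bottle: Squat white rinse bottle with a green band and a blue screw cap, 250 g: body 72 mm across and 34 mm high, shoulder narrowing to 40 mm at 46 mm, cap 38 mm across from 46 to 86 mm (grip it there from above). It starts upright on top of the slotted block. Origin: centre of the underside; z up.
- mat: Round blue mat on the bench, fixed, 120 mm across, 3 mm thick: the bottle's place. Origin: centre of its underside.
- tile: Square white tile on the bench, fixed, 90 x 90 x 3 mm; not used.
- tipbox: Orange pipette-tip box with a clear top, 80 x 120 x 65 mm, loose; leave alone. Origin: centre of the underside.
- beaker: Clear beaker, 70 mm across, 85 mm high, loose; leave alone. Origin: centre of the underside.
- jar: Jar with a red cap, 60 mm across, 90 mm high, loose; leave alone. Origin: centre of the underside.
Not all that is in view belongs to the job. Leave any turquoise look-alike of the cassette2 alone.

How it is judged:
On the way, in this order (a step that is already met when the one before it is completed fails the run):
1. the bottle stands upright on the round mat, let go (horizontal distance between bottle and mat below 0.032 m and height (world z) of bottle below 0.012 m and angle between bottle's own z axis and vertical below 0.12 rad and contact force between bottle and the fingers below 0.05 N), for 0.2 s.
2. every cassette is upright and fully down in a slot of the station, let go (z of cassette0 in the frame of dock between 0.028 and 0.043 m and x of cassette0 in the frame of dock between -0.02 and 0.02 m and y of cassette0 in the frame of dock between -0.095 and 0.095 m and angle between each of cassette0, cassette1, cassette2, cassette3's own z axis and vertical below 0.25 rad and z of cassette1 in the frame of dock between 0.028 and 0.043 m and x of cassette1 in the frame of dock between -0.02 and 0.02 m and y of cassette1 in the frame of dock between -0.095 and 0.095 m and z of cassette2 in the frame of dock between 0.028 and 0.043 m and x of cassette2 in the frame of dock between -0.02 and 0.02 m and y of cassette2 in the frame of dock between -0.095 and 0.095 m and z of cassette3 in the frame of dock between 0.028 and 0.043 m and x of cassette3 in the frame of dock between -0.02 and 0.02 m and y of cassette3 in the frame of dock between -0.095 and 0.095 m and contact force between each of cassette0, cassette1, cassette2, cassette3 and the fingers below 0.05 N), for 0.2 s.
3. the cover is seated on the station's base over the cassettes (z of cover in the frame of dock between 0.03 and 0.041 m and horizontal distance between cover and dock below 0.012 m and angle between cover's own z axis and vertical below 0.05 rad and z of cassette0 in the frame of dock between 0.028 and 0.043 m and x of cassette0 in the frame of dock between -0.02 and 0.02 m and y of cassette0 in the frame of dock between -0.095 and 0.095 m and angle between each of cassette0, cassette1, cassette2, cassette3's own z axis and vertical below 0.25 rad and z of cassette1 in the frame of dock between 0.028 and 0.043 m and x of cassette1 in the frame of dock between -0.02 and 0.02 m and y of cassette1 in the frame of dock between -0.095 and 0.095 m and z of cassette2 in the frame of dock between 0.028 and 0.043 m and x of cassette2 in the frame of dock between -0.02 and 0.02 m and y of cassette2 in the frame of dock between -0.095 and 0.095 m and z of cassette3 in the frame of dock between 0.028 and 0.043 m and x of cassette3 in the frame of dock between -0.02 and 0.02 m and y of cassette3 in the frame of dock between -0.095 and 0.095 m), for 0.2 s.
4. both clamps are down over the seated cover (value of joint each of clamp_front, clamp_rear below 0.12 rad and z of cover in the frame of dock between 0.03 and 0.041 m and horizontal distance between cover and dock below 0.012 m and angle between cover's own z axis and vertical below 0.05 rad), for 0.2 s.
At the end, for the whole second after the job is handed in: Bottle upright on the mat (centres within 32 mm); every cassette present upright in a station slot, underside within 8 mm of the slot floor; cover level, rim within 6 mm of the base, centred within 12 mm; both clamps within 0.12 rad of fully down; all at rest (all of step 4 and horizontal distance between bottle and mat below 0.032 m and height (world z) of bottle below 0.012 m and angle between bottle's own z axis and vertical below 0.12 rad and z of cassette0 in the frame of dock between 0.028 and 0.043 m and x of cassette0 in the frame of dock between -0.02 and 0.02 m and y of cassette0 in the frame of dock between -0.095 and 0.095 m and angle between each of cassette0, cassette1, cassette2, cassette3's own z axis and vertical below 0.25 rad and z of cassette1 in the frame of dock between 0.028 and 0.043 m and x of cassette1 in the frame of dock between -0.02 and 0.02 m and y of cassette1 in the frame of dock between -0.095 and 0.095 m and z of cassette2 in the frame of dock between 0.028 and 0.043 m and x of cassette2 in the frame of dock between -0.02 and 0.02 m and y of cassette2 in the frame of dock between -0.095 and 0.095 m and z of cassette3 in the frame of dock between 0.028 and 0.043 m and x of cassette3 in the frame of dock between -0.02 and 0.02 m and y of cassette3 in the frame of dock between -0.095 and 0.095 m and linear speed of each of cassette0, cassette1, cassette2, cassette3, bottle, cover below 0.02 m/s); the robot touches nothing.
It fails at once if the tipbox is pushed more than 30 mm away or tipped over (distance of tipbox from where it was at the start of the episode above 0.03 m or angle between tipbox's own z axis and vertical above 0.5 rad).
It fails at once if the beaker is pushed more than 30 mm away or tipped over (distance of beaker from where it was at the start of the episode above 0.03 m or angle between beaker's own z axis and vertical above 0.5 rad).
It fails at once if the jar is pushed more than 30 mm away or tipped over (distance of jar from where it was at the start of the episode above 0.03 m or angle between jar's own z axis and vertical above 0.5 rad).
Of cassette0, cassette1, cassette2, cassette3 only 2 to 4 are there at a start; the rules pass over those that are not, and their reading is None.
At some moment in a run one of cover, bottle may be knocked a few centimetres aside while the robot is not near it.
It also fails if it takes over 210 s, if anything falls off the work surface, if the arm or the gripper's body presses on something with over 40 N, if the wrist force passes 120 N, or if a joint passes its speed limit or range.

ROBOT

A 6-joint arm with a two-finger parallel gripper is mounted at the origin on the work surface. World frame = base frame: x ahead of the robot, y to its left, z up, the work surface at z = 0. Lengths are in m, angles in rad, forces in N, time in s.
With the tool pointing down it reaches from about 0.425 to 0.925 m from the base axis. Payload 12.5 kg.
Tool frame: the origin (TCP) lies on the centre line of the jaws, within the pads' length; the fingertips stand 8 mm ahead of it and the grasp point (between the pads) lies 11 mm behind it; z points along the fingers, y is the line along which they close (so a half turn about z gives the same grasp; the last joint's range is limited). The gripper opens to 85 mm and grips with 20 to 120 N. Pads are 22 mm wide; open, the fingers measure 114 mm over their backs; the gripper's body (76 mm by 85 mm) begins 54 mm behind the grasp point. The pads swing forward as they close: fully open they stand 13 mm farther back than shut.
Start: joints at [1.07, 0.491, 1.559, -0, 1.092, -0.106], TCP at [0.24, 0.577, 0.239] pointing down, gripper open.
Joint ranges: [-3.1, 3.1], [-0.84, 2.19], [0.05, 2.79], [-1.13, 4.28], [0.06, 2.93], [-2.69, 2.69]. Speed limits (rad/s): [2.22, 2.22, 2.79, 3.14, 3.14, 3.14].

INTERFACE

Orientations are given as [roll, pitch, yaw] about the fixed x, y, z axes, in that order (R = Rz(yaw) Ry(pitch) Rx(roll)).
In Python, from bench import r gives the robot as it stands.
- The arm moves only by the tool arm_command, never from a script. Its argument "steps" is a list of rows, each a list of 4 numbers: the shift along the tool's x, y, z each as a share of 0.1 m, from -1 to 1, then the turn about the tool's z as a share of 0.5 rad, from -1 to 1. A call has 1 to 20 rows; each row is the pose to reach, as a shift and turn from the pose commanded when the call began, along the tool's axes at that moment; what a row does not reach only later rows make up. A row lasts 1/12 s, in which the tool goes at most 41.7 mm and 7.16 degrees, less where a joint would pass 70% of its speed; a pose out of reach is approached as far as the arm can. A call with a number of a shift or a turn outside -1 to 1 is refused whole. A call with a gripper value outside its range is refused whole. "jaw" is the opening, from 0 (shut) to 1 (fully open), set as the call begins (left out, the last holds). The fingers move at their own pace and stop on an object; "force" is the grip in N (left out, the last holds). Time passes only in rows, so rows that repeat a pose let the fingers close. It gives the time, the measured TCP pose, the force, the opening and the grip force at its end, in the units of the state.
- r.read_state(): the state, without advancing time (a new reading comes with each control period).
- r.camera(name): name is "scene" or "top" or "wrist"; returns a dict with "img" (400x640x3 uint8, red, green, blue), "intrinsics" (3x3 intrinsics, pixels), "k1" (the pictures are not rectified: a ray, as slopes to the right and down, at radius r is drawn at 1 + k1 r^2 times it, then the intrinsics apply), "pose" (4x4, takes a point from camera to world coordinates); the wrist camera has in their place "T_tool_cam" (4x4, takes a point from camera to tool coordinates, whose origin is the TCP and whose axes are the flange's). Camera axes: x right, y up, looking along -z (the intrinsics and any distortion apply to the point x, -y, -z); pixel columns grow to the right and rows downward; lengths in m; the calibration is good to about 2 mm. A picture is of the moment at which its call begins: read the wrist's pose just before it. There is no depth.
- r.finish_job(): hands the job in; it is judged then, once.
Trained networks look in the newest picture that a camera, given by its name, has taken for a name from the list of things; names that differ only in an ending like _2 or _b are one class to them, and where a whole thing is asked for, a point or a joint stands for the part that bears it (a point fixed in the world has none). Each returns a list of dicts, best first, with "confidence" (0 to 1); they miss things now and then, are a little off and sometimes report something else, mostly with a low value. They report only what shows in the picture. A call takes as long as a camera call. They do not tell look-alikes from the thing itself.
- r.boxes_of(camera, query): "box" ([left, top, right, bottom] in pixels, round what is visible of it).
- r.trace(camera, query): "region" (400x640 bool, what is visible of it) and "box" ([left, top, right, bottom] in pixels, round what is visible of it).
- r.mark_of(camera, query): "uv" ([column, row] in pixels: a listed point, or the origin of a listed thing).
The state is a dict: "time": time; "joint_positions": joint angles; "qvel": joint speeds; "joint_torque": joint torques, N m; "tool_pos": TCP position; "tool_rot": TCP orientation; "contact_force": force on the tool from outside, world axes, zero at the start; "wrist_torque": the same for the moment, N m; "gripper_width": opening from 0.0 (shut) to 1.0 (fully open); "grip_force": force on a finger pad.
Only numpy, scipy, OpenCV 4.12 (cv2) and the standard library are available. Lean on these libraries where they do the work, as an engineer would, in place of code of your own. Each camera call takes 0.05 s, during which the arm holds its last target. There are 200 camera calls.

## Working session

There is one attempt and no reset: what is moved stays moved. The work goes in short steps, Python scripts to look and compute and a tool call to move; the robot and the scene stay as the last step left them, time stands still between calls to the robot, and variables do not carry over. Pictures are saved under pics/ and viewed, at most 18 in all, crops included, and the job is handed in when it is done.

Besides the shell and the picture viewer there is one more tool, called after ">>>" by a JSON object that holds its "api" and its "payload", one argument or row to a line. arm_command: Moves the arm, as the interface text tells. Its arguments: {"type":"object","properties":{"steps":{"type":"array","items":{"type":"array","items":{"type":"number"}}},"jaw":{"type":"number"},"force":{"type":"number"}},"required":["steps"]}

```bash
mkdir -p pics; ls; cat > h.py <<'E'
import numpy as np, cv2, json
from bench import r
from scipy.spatial.transform import Rotation as R
def snap(n,save=None):
    s=r.read_state(); c=r.camera(n)
    if n=="wrist":
        T=np.eye(4); T[:3,:3]=R.from_euler('xyz',s['tool_rot']).as_matrix(); T[:3,3]=s['tool_pos']
        c['pose']=T@np.array(c['T_tool_cam'])
    c['pose']=np.array(c['pose']); c['K']=np.array(c['intrinsics'])
    if save: cv2.imwrite('pics/'+save,c['img'][:,:,::-1])
    return c
def ray(c,uv):
    K=c['K']; d=np.array([(uv[0]-K[0,2])/K[0,0],(uv[1]-K[1,2])/K[1,1]]); u=d.copy()
    for _ in range(20): u=d/(1+c['k1']*(u@u))
    v=c['pose'][:3,:3]@np.array([u[0],-u[1],-1]); return c['pose'][:3,3],v/np.linalg.norm(v)
def onz(c,uv,z):
    o,v=ray(c,uv); return o+v*(z-o[2])/v[2]
def proj(c,p):
    q=np.linalg.inv(c['pose'])@np.append(p,1); u=np.array([q[0],-q[1]])/-q[2]
    u=u*(1+c['k1']*(u@u)); return np.array([c['K'][0,0]*u[0]+c['K'][0,2],c['K'][1,1]*u[1]+c['K'][1,2]])
def tri(l):
    A=np.zeros((3,3));b=np.zeros(3)
    for c,uv in l:
        o,v=ray(c,uv);P=np.eye(3)-np.outer(v,v);A+=P;b+=P@o
    return np.linalg.solve(A,b)
def togo(p,yaw=None):
    "rows (share of .1 m in tool axes) to world point p"
    s=r.read_state(); Rm=R.from_euler('xyz',s['tool_rot']).as_matrix()
    return np.round(Rm.T@(np.array(p)-s['tool_pos'])*10,3)
E
python3 - <<'E'
from h import *
print(r.read_state())
for n in ['scene','top','wrist']:
    c=snap(n,n+'0.png'); print(n,c['K'].tolist(),c['k1'],c['pose'].round(3).tolist())
    for q in ['dock','clamp_front_tip','clamp_rear_tip','cover','rack','cassette0','bottle','mat','tile','tipbox','beaker','jar']:
        print(q,[(np.round(m['uv']).tolist(),round(m['confidence'],2)) for m in r.mark_of(n,q)[:6]], [ (np.round(m['box']).tolist(),round(m['confidence'],2)) for m in r.boxes_of(n,q)[:6]] if n!='wrist' else '')
E
```

```text
pics
{'time': 0.0, 'joint_positions': array([ 1.07039651e+00,  4.91571832e-01,  1.55947310e+00, -2.26438326e-05,
        1.09172926e+00, -1.05577938e-01]), 'qvel': array([-3.60295889e-04,  8.77380043e-05, -4.12225580e-04,  1.53690187e-03,
       -6.44064880e-04, -2.85795057e-04]), 'joint_torque': array([ 7.82912757e-04, -6.18449950e+01, -2.61591589e+01, -9.91280922e-05,
        4.08455642e-03, -6.48996138e-05]), 'tool_pos': array([0.24025987, 0.57672042, 0.23871197]), 'tool_rot': array([-3.14041558e+00, -1.04541976e-04,  2.74678116e+00]), 'contact_force': array([ 0.65874098, -1.17949505, -0.40697887]), 'wrist_torque': array([ 0.00896856, -0.05953441,  0.0661747 ]), 'grip_force': 0.0, 'gripper_width': 0.9992943110274783}
scene [[392.4875745093824, 0.0, 323.6390423659402], [0.0, 392.4875745093824, 200.57284296668436], [0.0, 0.0, 1.0]] -0.026631584078685915 [[0.078, -0.867, 0.493, 1.14], [0.997, 0.062, -0.048, -0.097], [0.011, 0.495, 0.869, 1.066], [0.0, 0.0, 0.0, 1.0]]
dock [([340.0, 218.0], 0.84)] [([302.0, 144.0, 385.0, 253.0], 0.62)]
clamp_front_tip [([347.0, 144.0], 0.64), ([220.0,
[... 2507 characters left out ...]
 209.0], 0.26)] [([329.0, 128.0, 377.0, 165.0], 0.9)]
beaker [([299.0, 152.0], 0.68)] [([289.0, 128.0, 311.0, 155.0], 0.73), ([112.0, 178.0, 194.0, 278.0], 0.17)]
jar [([228.0, 158.0], 0.92)] [([211.0, 136.0, 236.0, 166.0], 0.89), ([404.0, 197.0, 450.0, 208.0], 0.62)]
wrist [[287.9308555575374, 0.0, 318.319570551286], [0.0, 287.9308555575374, 201.61511266571426], [0.0, 0.0, 1.0]] -0.021307275717788805 [[0.384, -0.872, -0.304, 0.162], [0.923, 0.363, 0.126, 0.609], [0.0, -0.329, 0.944, 0.374], [0.0, 0.0, 0.0, 1.0]]
dock [] 
clamp_front_tip [] 
clamp_rear_tip [([272.0, 366.0], 0.51)] 
cover [([273.0, 366.0], 0.69)] 
rack [] 
cassette0 [] 
bottle [] 
mat [] 
tile [] 
tipbox [] 
beaker [] 
jar []
```

```bash
python3 - <<'E'
import cv2
a=cv2.imread('pics/top0.png');b=cv2.imread('pics/scene0.png')
a=cv2.resize(a[100:330,90:520],None,fx=1.86,fy=1.86,interpolation=cv2.INTER_CUBIC);cv2.imwrite('pics/topc.png',a)
b=cv2.resize(b[120:310,130:530],None,fx=2,fy=2,interpolation=cv2.INTER_CUBIC);cv2.imwrite('pics/scenec.png',b)
E
```

```text
(no output)
```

View pics/topc.png

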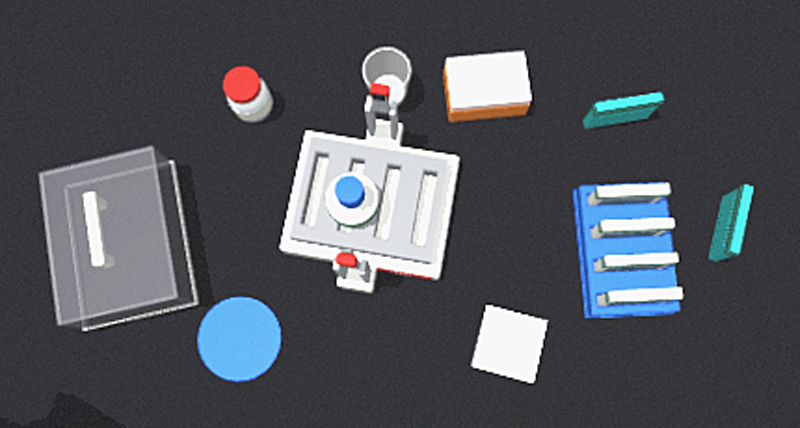

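View pics/scenec.png

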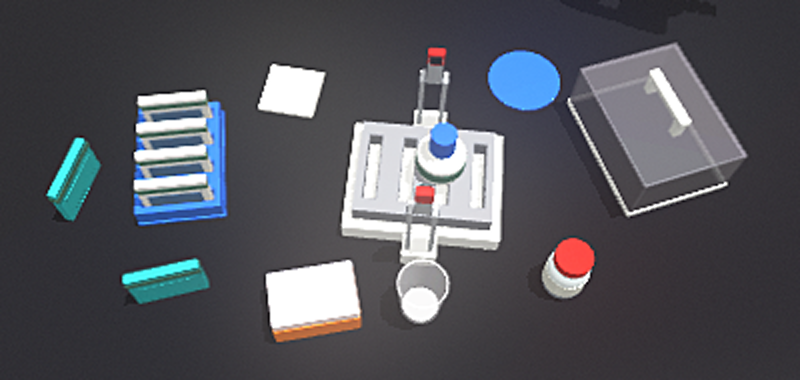

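The list of candidates, full-image pixels:
- **Cassettes:** four white bars in the blue rack (top view about (430,202), (433,221), (435,240), (438,258)).
- **Look-alikes:** two turquoise ones at (425,160) and (483,219), which I'll leave alone.
- **Bottle:** blue cap at top view (278,203). The round mat at (218,282) is blue too. The square white tile isn't used.

```bash
cat >> h.py <<'E'
def blob(img,lo,hi,box):
    hsv=cv2.cvtColor(img,cv2.COLOR_RGB2HSV); m=cv2.inRange(hsv,lo,hi); k=np.zeros_like(m); l,t,rr,b=box; k[t:b,l:rr]=m[t:b,l:rr]
    n,_,st,ce=cv2.connectedComponentsWithStats(k)
    o=sorted([(int(st[i,4]),ce[i].round(1).tolist()) for i in range(1,n) if st[i,4]>15],reverse=True); return o
E
python3 - <<'E'
from h import *
t=snap('top'); s=snap('scene')
bl=((95,120,80),(125,255,255)); rd=((0,150,80),(8,255,255))
bt=blob(t['img'],*bl,(255,180,305,225)); bs=blob(s['img'],*bl,(335,170,370,205)); print('cap',bt,bs)
mt=blob(t['img'],*bl,(190,250,250,310)); ms=blob(s['img'],*bl,(370,140,415,180)); print('mat',mt,ms)
C=tri([(t,bt[0][1]),(s,bs[0][1])]);print('cap',C)
print('cap onz .15',onz(t,bt[0][1],.145),onz(s,bs[0][1],.145))
M=tri([(t,mt[0][1]),(s,ms[0][1])]);print('mat',M,onz(t,mt[0][1],.003),onz(s,ms[0][1],.003))
rt=blob(t['img'],*rd,(260,130,320,260)); rs=blob(s['img'],*rd,(330,130,360,230));print('red',rt,rs)
for q,u in [('jar',None),('beaker',None),('tipbox',None),('cover',None),('rack',None),('dock',None)]:
    a=r.mark_of('top',q);b=r.mark_of('scene',q)
    if a and b: print(q,onz(t,a[0]['uv'],0),onz(s,b[0]['uv'],0))
for q in ['rack','dock','cover']:
    for n,c in (('top',t),('scene',s)):
        m=r.trace(n,q)
        if m: np.save(f'pics/{n}_{q}.npy',m[0]['region']); print(n,q,m[0]['region'].sum(),cv2.minAreaRect(np.argwhere(m[0]['region'])[:,::-1].astype(np.float32)))
E
```

```text
cap [(205, [277.8, 202.8])] [(199, [351.3, 189.6])]
mat [(1660, [218.3, 281.9])] [(861, [391.6, 159.7])]
cap [0.58065418 0.03367724 0.13247837]
cap onz .15 [0.57766244 0.03261144 0.145     ] [0.58815051 0.03191804 0.145     ]
mat [0.39520823 0.19986542 0.0004095 ] [0.39514824 0.19964116 0.003     ] [0.39705447 0.19876117 0.003     ]
red [(68, [276.1, 239.3]), (55, [293.7, 147.7])] [(47, [342.3, 215.6]), (30, [348.0, 145.4])]
jar [0.74130076 0.19125868 0.        ] [0.755972   0.20468526 0.        ]
beaker [ 0.76892953 -0.00732816  0.        ] [ 0.77285128 -0.0149458   0.        ]
tipbox [ 0.7673634  -0.15995211  0.        ] [ 0.75976325 -0.16788772  0.        ]
cover [0.51885821 0.36493667 0.        ] [0.52685671 0.36853214 0.        ]
rack [ 0.52253378 -0.36881072  0.        ] [ 0.5126646  -0.35138628  0.        ]
dock [0.59072491 0.01970763 0.        ] [0.58918319 0.00958327 0.        ]
top rack 697 ((278.75, 206.74998474121094), (28.991378784179688, 28.284271240234375), 45.0)
scene rack 753 ((219.94949340820312, 201.48501586914062), (59.86675262451172, 43.77569580078125), 88.09085083007812)
top dock 5714 ((290.2692565917969, 200.6538543701172), (86.29109954833984, 110.21726989746094), 11.309932708740234)
scene dock 4320 ((340.5, 197.5), (107.0, 79.0), 90.0)
top cover 6391 ((151.3825225830078, 227.93487548828125), (89.60485076904297, 75.95018768310547), 80.34010314941406)
scene cover 4881 ((457.2331237792969, 182.85411071777344), (84.74455261230469, 67.19664764404297), 62.35402297973633)
```

```bash
cat >> h.py <<'E'
from scipy.optimize import minimize
def rect(cx,cy,w,h,z,n=25):
    t=np.linspace(-.5,.5,n); o=np.ones(n)*.5
    p=np.concatenate([np.c_[t*w,o*h],np.c_[t*w,-o*h],np.c_[o*w,t*h],np.c_[-o*w,t*h]])
    return np.c_[p+[cx,cy],np.full(len(p),z)]
MOD={'dock':np.concatenate([rect(0,0,.18,.23,.035),rect(0,0,.15,.2,.063)]+[rect(0,y,.105,.018,.063,12) for y in(-.078,-.026,.026,.078)]),
'rack':np.concatenate([rect(0,0,.19,.13,.036)]),
'cover':np.concatenate([rect(0,0,.166,.216,.095),rect(0,0,.016,.1,.135,15),rect(0,0,.166,.216,0)]),
'cas':rect(0,0,.1,.014,.080)}
def edge(c):
    g=cv2.GaussianBlur(c['img'],(0,0),1).astype(np.float32)
    m=np.sqrt(sum(cv2.Sobel(g,cv2.CV_32F,a,b,ksize=3)**2 for a,b in((1,0),(0,1)))).max(2)
    return cv2.GaussianBlur(np.minimum(m,150),(0,0),.7)
def projN(c,P):
    q=(np.c_[P,np.ones(len(P))]@np.linalg.inv(c['pose']).T); u=np.c_[q[:,0],-q[:,1]]/-q[:,2:3]
    u=u*(1+c['k1']*(u**2).sum(1,keepdims=True)); return u@np.diag([c['K'][0,0],c['K'][1,1]])+c['K'][:2,2]
def fit(cams,mod,x0,z0=0,span=.02,yspan=.2,free=None):
    P=MOD[mod]; E=[edge(c) for c in cams]
    def cost(v):
        cs,sn=np.cos(v[2]),np.sin(v[2]); W=np.c_[P[:,0]*cs-P[:,1]*sn+v[0],P[:,0]*sn+P[:,1]*cs+v[1],P[:,2]+z0]
        s=0
        for c,e in zip(cams,E):
            uv=projN(c,W).astype(np.float32); s-=cv2.remap(e,uv[:,0],uv[:,1],cv2.INTER_LINEAR).mean()
        return s/len(cams)
    best=min(((cost((x0[0]+a,x0[1]+b,x0[2]+g)),(x0[0]+a,x0[1]+b,x0[2]+g)) for a in np.arange(-span,span+1e-6,.004) for b in np.arange(-span,span+1e-6,.004) for g in np.arange(-yspan,yspan+1e-6,.03)),key=lambda q:q[0])
    m=minimize(cost,best[1],method='Nelder-Mead',options=dict(initial_simplex=[np.array(best[1])+d for d in ([0,0,0],[.003,0,0],[0,.003,0],[0,0,.02])],xatol=1e-5,fatol=1e-4))
    return m.x.round(4),round(m.fun,1)
E
python3 - <<'E'
from h import *
t=snap('top'); s=snap('scene')
for n,x0,z in [('dock',(.59,.015,-.15),0),('cover',(.52,.367,0.15),0),('rack',(.52,-.36,0.),0)]:
    for sp in ([t,s],[t],[s]):
        print(n,fit(sp,n,x0 if n!='rack' else (.52,-.36,1.57),z,.03,.3))
E
```

```text
dock (array([ 0.5896,  0.0115, -0.1785]), np.float64(-110.3))
dock (array([ 0.5906,  0.0113, -0.1764]), np.float64(-106.7))
dock (array([ 0.5885,  0.0114, -0.1775]), np.float64(-114.9))
cover (array([0.5012, 0.386 , 0.2338]), np.float64(-69.8))
cover (array([0.5006, 0.3856, 0.2376]), np.float64(-77.1))
cover (array([0.5513, 0.3985, 0.241 ]), np.float64(-67.1))
rack (array([ 0.5256, -0.3793,  1.6115]), np.float64(-96.4))
rack (array([ 0.5285, -0.3771,  1.6229]), np.float64(-99.0))
rack (array([ 0.538 , -0.3834,  1.5793]), np.float64(-103.7))
```

>>> {"api": "arm_command", "payload": {
  "steps": [
    [0,0,-0.2,-0.434],
    [0,0,-0.2,-0.434],
    [0,0,-0.2,-0.434]
  ],
  "jaw": 1
}}

```text
time: 4.5
tool_pos: [0.2405, 0.5772, 0.2602]
tool_rot: [3.14, 0.001, 2.968]
contact_force: [-1.1, 0.1, 0.1]
gripper_width: 1.0
grip_force: 0.0
```

>>> {"api": "arm_command", "payload": {
  "steps": [
    [-0.86,-0.95,0,0],
    [-0.86,-0.95,0,0],
    [-0.86,-0.95,0,0],
    [-0.86,-0.95,0,0]
  ]
}}

```text
time: 4.83
tool_pos: [0.3104, 0.4639, 0.2589]
tool_rot: [-3.14, 0.0, 2.957]
contact_force: [0.1, 0.4, 0.3]
gripper_width: 0.998
grip_force: 0.0
```

>>> {"api": "arm_command", "payload": {
  "steps": [
    [-0.86,-0.95,0,0],
    [-0.86,-0.95,0,0],
    [-0.86,-0.95,0,0],
    [-0.86,-0.95,0,0]
  ]
}}

```text
time: 5.17
tool_pos: [0.3784, 0.3554, 0.259]
tool_rot: [-3.14, 0.0, 2.957]
contact_force: [0.4, -0.0, -0.1]
gripper_width: 1.002
grip_force: 0.0
```

>>> {"api": "arm_command", "payload": {
  "steps": [
    [-0.86,-0.95,0,0],
    [-0.86,-0.95,0,0],
    [-0.86,-0.95,0,0],
    [-0.86,-0.95,0,0]
  ]
}}

```text
time: 5.5
tool_pos: [0.4464, 0.2468, 0.259]
tool_rot: [-3.141, 0.0, 2.957]
contact_force: [-0.2, -0.6, -0.4]
gripper_width: 0.999
grip_force: 0.0
```

>>> {"api": "arm_command", "payload": {
  "steps": [
    [-0.7,-0.95,0,0],
    [-0.7,-0.95,0,0],
    [-0.7,-0.95,0,0],
    [-0.7,-0.95,0,0],
    [-0.7,-0.95,0,0],
    [-0.7,-0.95,0,0]
  ]
}}

```text
time: 6.0
tool_pos: [0.4957, 0.1453, 0.259]
tool_rot: [3.142, -0.001, 2.962]
contact_force: [0.2, 0.8, -0.2]
gripper_width: 1.0
grip_force: 0.0
```

```bash
python3 - <<'E'
from h import *
st=r.read_state();print(st['time'],st['tool_pos'],st['tool_rot'])
w=snap('wrist','w1.png')
print('cap in wrist',blob(w['img'],(95,120,80),(125,255,255),(0,0,640,400)),proj(w,[.581,.034,.14]))
print([ (np.round(m['uv'],1).tolist(),round(m['confidence'],2)) for m in r.mark_of('wrist','bottle')])
E
```

```text
6.0 [0.49569766 0.14532932 0.25900075] [ 3.14151351e+00 -7.25276019e-04  2.96168734e+00]
cap in wrist [(10585, [349.3, 78.4]), (4267, [25.7, 247.2]), (265, [240.7, 290.0]), (39, [289.2, 60.3])] [229.16028156 291.45306796]
[([244.6, 253.4], 0.72)]
```

View pics/w1.png

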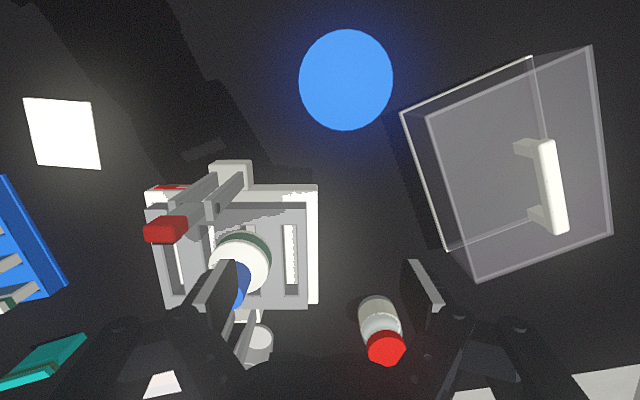

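Wrist view: the bottle's body is at about (241,262) with the cap behind the left finger, the mat at (346,79), the cover at right with its handle near (550,185), and the front clamp's red tip at (166,229).

```bash
python3 - <<'E'
from h import *
w=snap('wrist'); t=snap('top')
E0=[(np.array(m['uv'])) for m in r.mark_of('wrist','bottle')][:1]
if E0: print('bottle base wrist',onz(w,E0[0],.063))
m=r.trace('wrist','bottle')
print([ (x['confidence'],x['box']) for x in m[:2]])
print('mat',onz(w,blob(w['img'],(95,120,80),(125,255,255),(280,10,420,150))[0][1],.003))
print('dock',fit([w],'dock',(.59,.0115,-.178),0,.012,.06),fit([w,t],'dock',(.59,.0115,-.178),0,.012,.06))
for a in ([w],[t],[w,t]): print('cover',fit(a,'cover',(.51,.38,.2),0,.04,.24))
E
```

```text
bottle base wrist [0.58082061 0.03186253 0.063     ]
[(0.9, [207.5, 229.7, 271.3, 308.1])]
mat [0.39154937 0.20276789 0.003     ]
dock (array([ 0.5875,  0.0104, -0.1786]), np.float64(-92.7)) (array([ 0.5881,  0.0105, -0.1778]), np.float64(-99.0))
cover (array([0.4993, 0.3856, 0.2381]), np.float64(-54.4))
cover (array([0.525 , 0.3549, 0.0918]), np.float64(-50.6))
cover (array([0.4998, 0.3599, 0.1433]), np.float64(-42.9))
```

>>> {"api": "arm_command", "payload": {
  "steps": [
    [-1,-0.952,0,0],
    [-1,-0.952,0,0],
    [-1,-0.952,0,0],
    [-1,-0.952,0,0],
    [-1,-0.952,0,0],
    [-1,-0.952,0,0],
    [-1,-0.952,0,0]
  ]
}}

```text
time: 6.88
tool_pos: [0.5768, 0.0346, 0.2592]
tool_rot: [3.141, -0.001, 2.964]
contact_force: [-0.4, 1.1, -0.6]
gripper_width: 1.004
grip_force: 0.0
```

>>> {"api": "arm_command", "payload": {
  "steps": [
    [-0.04,0,0.4,0],
    [-0.04,0,0.8,0],
    [-0.04,0,1,0],
    [-0.04,0,1,0]
  ]
}}

```text
time: 7.22
tool_pos: [0.579, 0.0344, 0.1556]
tool_rot: [-3.141, -0.007, 2.965]
contact_force: [-0.2, -0.4, -0.1]
gripper_width: 1.005
grip_force: 0.0
```

>>> {"api": "arm_command", "payload": {
  "steps": [
    [0,0,0.3,0],
    [0,0,0.43,0],
    [0,0,0.43,0],
    [0,0,0.43,0]
  ]
}}

```text
time: 7.55
tool_pos: [0.5817, 0.0337, 0.1176]
tool_rot: [3.141, 0.001, 2.965]
contact_force: [1.3, -0.1, 0.1]
gripper_width: 0.999
grip_force: 0.0
```

>>> {"api": "arm_command", "payload": {
  "steps": [
    [0,0,0,0],
    [0,0,0,0],
    [0,0,0,0],
    [0,0,0,0],
    [0,0,0,0],
    [0,0,0,0],
    [0,0,0,0],
    [0,0,0,0],
    [0,0,0,0]
  ],
  "jaw": 0,
  "force": 40
}}

```text
time: 8.3
tool_pos: [0.5818, 0.0328, 0.1172]
tool_rot: [3.141, 0.001, 2.964]
contact_force: [-1.5, 0.6, 6.9]
gripper_width: 0.439
grip_force: 39.3
```

>>> {"api": "arm_command", "payload": {
  "steps": [
    [0,0,-0.3,0],
    [0,0,-0.6,0],
    [0,0,-0.9,0],
    [0,0,-0.9,0],
    [0,0,-0.9,0]
  ]
}}

```text
time: 8.72
tool_pos: [0.5818, 0.0328, 0.2076]
tool_rot: [3.141, 0.003, 2.964]
contact_force: [-0.3, 0.5, -2.9]
gripper_width: 0.437
grip_force: 41.2
```

>>> {"api": "arm_command", "payload": {
  "steps": [
    [0,0,-0.3,0],
    [0,0,-0.6,0],
    [0,0,-0.7,0],
    [0,0,-0.7,0],
    [0,0,-0.7,0]
  ]
}}

```text
time: 9.13
tool_pos: [0.581, 0.0328, 0.2747]
tool_rot: [-3.141, -0.002, 2.964]
contact_force: [-0.5, -0.4, -1.8]
gripper_width: 0.435
grip_force: 41.1
```

>>> {"api": "arm_command", "payload": {
  "steps": [
    [0.25,0.15,0,0],
    [0.5,0.3,0,0],
    [0.72,0.44,0,0],
    [0.72,0.44,0,0]
  ]
}}

```text
time: 9.47
tool_pos: [0.5147, 0.091, 0.2741]
tool_rot: [-3.141, -0.005, 2.965]
contact_force: [0.6, -0.9, -1.8]
gripper_width: 0.432
grip_force: 41.0
```

>>> {"api": "arm_command", "payload": {
  "steps": [
    [0.25,0.15,0,0],
    [0.5,0.3,0,0],
    [0.72,0.44,0,0],
    [0.72,0.44,0,0]
  ]
}}

```text
time: 9.8
tool_pos: [0.452, 0.1466, 0.2744]
tool_rot: [-3.141, -0.004, 2.966]
contact_force: [0.6, 0.6, -1.3]
gripper_width: 0.435
grip_force: 41.0
```

>>> {"api": "arm_command", "payload": {
  "steps": [
    [0.25,0.15,0,0],
    [0.5,0.3,0,0],
    [0.71,0.44,0,0],
    [0.71,0.44,0,0],
    [0.71,0.44,0,0],
    [0.71,0.44,0,0],
    [0.71,0.44,0,0]
  ]
}}

```text
time: 10.38
tool_pos: [0.3939, 0.2003, 0.2756]
tool_rot: [-3.141, -0.001, 2.963]
contact_force: [0.4, 0.2, -1.3]
gripper_width: 0.434
grip_force: 41.1
```

>>> {"api": "arm_command", "payload": {
  "steps": [
    [0,0,0.3,0],
    [0,0,0.6,0],
    [0,0,0.9,0],
    [0,0,0.9,0],
    [0,0,0.9,0]
  ]
}}

```text
time: 10.8
tool_pos: [0.3934, 0.2002, 0.1857]
tool_rot: [-3.14, -0.003, 2.963]
contact_force: [-0.1, 0.2, -1.7]
gripper_width: 0.43
grip_force: 41.0
```

>>> {"api": "arm_command", "payload": {
  "steps": [
    [0,0,0.3,0],
    [0,0,0.6,0],
    [0,0,0.9,0],
    [0,0,0.9,0],
    [0,0,0.9,0]
  ]
}}

```text
time: 11.22
tool_pos: [0.3939, 0.2008, 0.0971]
tool_rot: [-3.141, -0.001, 2.963]
contact_force: [-0.0, 0.1, -1.1]
gripper_width: 0.44
grip_force: 41.0
```

>>> {"api": "arm_command", "payload": {
  "steps": [
    [0,0,0.2,0],
    [0,0,0.36,0],
    [0,0,0.38,0],
    [0,0,0.4,0],
    [0,0,0.4,0],
    [0,0,0.4,0]
  ]
}}

```text
time: 11.72
tool_pos: [0.394, 0.201, 0.0577]
tool_rot: [3.14, 0.002, 2.964]
contact_force: [0.1, 0.0, -3.0]
gripper_width: 0.436
grip_force: 41.1
```

>>> {"api": "arm_command", "payload": {
  "steps": [
    [0,0,0,0],
    [0,0,0,0],
    [0,0,0,0],
    [0,0,0,0],
    [0,0,0,0],
    [0,0,0,0],
    [0,0,0,0],
    [0,0,0,0]
  ],
  "jaw": 1
}}

```text
time: 12.38
tool_pos: [0.3932, 0.2008, 0.0563]
tool_rot: [3.142, -0.0, 2.964]
contact_force: [0.5, -0.5, -0.6]
gripper_width: 0.999
grip_force: 0.0
```

>>> {"api": "arm_command", "payload": {
  "steps": [
    [0,0,-0.3,0],
    [0,0,-0.6,0],
    [0,0,-1,0],
    [0,0,-1,0],
    [0,0,-1,0]
  ]
}}

```text
time: 12.8
tool_pos: [0.3939, 0.201, 0.158]
tool_rot: [3.14, 0.004, 2.964]
contact_force: [0.4, -0.4, -0.9]
gripper_width: 0.998
grip_force: 0.0
```

>>> {"api": "arm_command", "payload": {
  "steps": [
    [0,0,-0.3,0],
    [0,0,-0.6,0],
    [0,0,-1,0],
    [0,0,-1,0],
    [0,0,-1,0]
  ]
}}

```text
time: 13.22
tool_pos: [0.3935, 0.2009, 0.2568]
tool_rot: [3.141, 0.002, 2.964]
contact_force: [0.3, 0.8, -0.9]
gripper_width: 0.998
grip_force: 0.0
```

```bash
python3 - <<'E'
from h import *
st=r.read_state();print(st['time'],st['tool_pos'],st['tool_rot'])
w=snap('wrist','w2.png'); t=snap('top','t2.png'); s=snap('scene','s2.png')
for n,c in(('wrist',w),('top',t),('scene',s)):
    for m in r.mark_of(n,'bottle')[:2]: print(n,m['confidence'],onz(c,m['uv'],.003))
for a in ([s],[t],[w]): print('rack',fit(a,'rack',(.525,-.37,1.6),0,.02,.1)) if a[0] is not w else 0
# cassettes, top view, x along tool
for a in ([t],[s],[t,s]):
  for k in (-.072,-.024,.024,.072):
    x0=(.526-k*np.sin(1.61),-.378+k*np.cos(1.61),1.6-np.pi/2)
    print(k,fit(a,'cas',(.526+k*1,-.378,1.6+np.pi/2),.008,.016,.12))
E
```

```text
13.2167 [0.39353735 0.20088872 0.25679968] [3.14052453e+00 1.76692457e-03 2.96383005e+00]
wrist 0.93 [0.38738458 0.20479053 0.003     ]
wrist 0.59 [ 0.76867297 -0.16311373  0.003     ]
top 0.6 [0.39852768 0.20357376 0.003     ]
scene 0.82 [0.38742135 0.19562602 0.003     ]
rack (array([ 0.5378, -0.3842,  1.5495]), np.float64(-103.7))
rack (array([ 0.5287, -0.3773,  1.6221]), np.float64(-99.0))
-0.072 (array([ 0.4806, -0.3965,  3.207 ]), np.float64(-130.3))
-0.024 (array([ 0.4908, -0.3959,  3.2071]), np.float64(-135.0))
0.024 (array([ 0.5376, -0.394 ,  3.1803]), np.float64(-136.9))
0.072 (array([ 0.5808, -0.3931,  3.1699]), np.float64(-89.5))
-0.072 (array([ 0.4907, -0.3899,  2.9318]), np.float64(-141.8))
-0.024 (array([ 0.5113, -0.3949,  3.0609]), np.float64(-144.4))
0.024 (array([ 0.5391, -0.3948,  3.273 ]), np.float64(-145.4))
0.072 (array([ 0.6099, -0.3917,  3.2709]), np.float64(-143.5))
-0.072 (array([ 0.4914, -0.396 ,  3.2094]), np.float64(-138.2))
-0.024 (array([ 0.4914, -0.396 ,  3.2113]), np.float64(-138.2))
0.024 (array([ 0.5378, -0.3946,  3.1779]), np.float64(-140.8))
0.072 (array([ 0.5807, -0.3933,  3.18  ]), np.float64(-115.3))
```

View pics/w2.png

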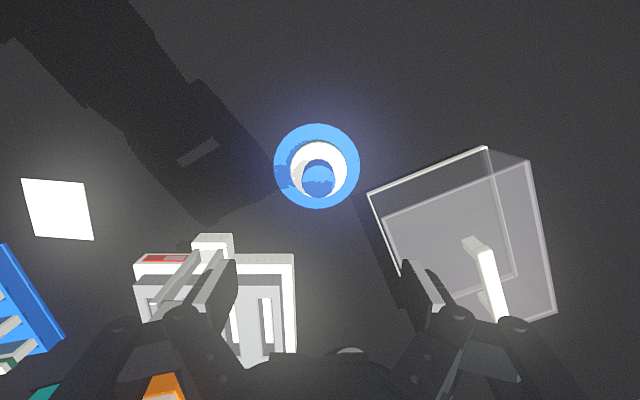

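The bottle stands centred on the mat at (318,170). Next, the rack.

>>> {"api": "arm_command", "payload": {
  "steps": [
    [-0.394,-0.91,0,0],
    [-0.394,-0.91,0,0],
    [-0.394,-0.91,0,0],
    [-0.394,-0.91,0,0]
  ]
}}

```text
time: 13.85
tool_pos: [0.4165, 0.1018, 0.2556]
tool_rot: [-3.141, -0.001, 2.961]
contact_force: [-0.1, 0.3, -0.4]
gripper_width: 0.999
grip_force: 0.0
```

>>> {"api": "arm_command", "payload": {
  "steps": [
    [-0.394,-0.91,0,0],
    [-0.394,-0.91,0,0],
    [-0.394,-0.91,0,0],
    [-0.394,-0.91,0,0]
  ]
}}

```text
time: 14.18
tool_pos: [0.4393, 0.0057, 0.2556]
tool_rot: [-3.141, -0.001, 2.961]
contact_force: [-0.1, 0.3, 0.3]
gripper_width: 1.003
grip_force: 0.0
```

>>> {"api": "arm_command", "payload": {
  "steps": [
    [-0.394,-0.91,0,0],
    [-0.394,-0.91,0,0],
    [-0.394,-0.91,0,0],
    [-0.394,-0.91,0,0]
  ]
}}

```text
time: 14.52
tool_pos: [0.462, -0.0905, 0.2556]
tool_rot: [3.142, -0.001, 2.961]
contact_force: [-0.3, 0.5, -0.3]
gripper_width: 1.001
grip_force: 0.0
```

>>> {"api": "arm_command", "payload": {
  "steps": [
    [-0.394,-0.91,0,0],
    [-0.394,-0.91,0,0],
    [-0.394,-0.91,0,0],
    [-0.394,-0.91,0,0]
  ]
}}

```text
time: 14.85
tool_pos: [0.4847, -0.1867, 0.2555]
tool_rot: [3.141, -0.001, 2.962]
contact_force: [-0.5, 0.7, -0.8]
gripper_width: 0.999
grip_force: 0.0
```

>>> {"api": "arm_command", "payload": {
  "steps": [
    [-0.394,-0.91,0,0],
    [-0.394,-0.91,0,0],
    [-0.394,-0.91,0,0],
    [-0.394,-0.91,0,0]
  ]
}}

```text
time: 15.18
tool_pos: [0.5074, -0.2828, 0.2554]
tool_rot: [3.141, -0.001, 2.962]
contact_force: [-0.6, 0.5, -0.5]
gripper_width: 1.004
grip_force: 0.0
```

>>> {"api": "arm_command", "payload": {
  "steps": [
    [-0.394,-0.91,0,0],
    [-0.394,-0.91,0,0],
    [-0.394,-0.91,0,0],
    [-0.394,-0.91,0,0]
  ]
}}

```text
time: 15.52
tool_pos: [0.5301, -0.379, 0.2552]
tool_rot: [3.141, -0.001, 2.963]
contact_force: [0.0, 0.2, -0.1]
gripper_width: 1.004
grip_force: 0.0
```

>>> {"api": "arm_command", "payload": {
  "steps": [
    [0,0,0,0.9],
    [0,0,0,0.9],
    [0,0,0,0.9],
    [0,0,0,0.9]
  ],
  "jaw": 0.4
}}

```text
time: 15.85
tool_pos: [0.5298, -0.3754, 0.2561]
tool_rot: [3.141, -0.001, 2.508]
contact_force: [-0.4, 0.1, -0.2]
gripper_width: 0.453
grip_force: 0.0
```

>>> {"api": "arm_command", "payload": {
  "steps": [
    [0,0,0,0.9],
    [0,0,0,0.9],
    [0,0,0,0.9],
    [0,0,0,0.9]
  ]
}}

```text
time: 16.18
tool_pos: [0.5298, -0.3753, 0.2562]
tool_rot: [3.142, -0.001, 2.058]
contact_force: [0.1, 0.4, -0.1]
gripper_width: 0.403
grip_force: 0.0
```

>>> {"api": "arm_command", "payload": {
  "steps": [
    [0,0,0,0.9],
    [0,0,0,0.9],
    [0,0,0,0.9],
    [0,0,0,0.9],
    [0,0,0,0.9],
    [0,0,0,0.9]
  ]
}}

```text
time: 16.68
tool_pos: [0.5297, -0.3762, 0.2563]
tool_rot: [-3.141, -0.001, 1.618]
contact_force: [-0.4, -0.3, -0.8]
gripper_width: 0.4
grip_force: 0.0
```

```bash
python3 - <<'E'
from h import *
st=r.read_state();print(st['time'],st['tool_pos'],st['tool_rot'],st['joint_positions'])
w=snap('wrist','w3.png'); t=snap('top'); s=snap('scene')
for n,c in(('wrist',w),('top',t),('scene',s)): print(n,'rack',fit([c],'rack',(.525,-.375,.04),0,.024,.12))
for k in (-.072,-.024,.024,.072):
  for n,c in(('wrist',[w]),('ws',[w,s])): print(n,k,fit(c,'cas',(.525+k,-.375,1.6),.008,.016,.09))
E
```

```text
16.6833 [ 0.52974587 -0.37623765  0.25625145] [-3.14122979e+00 -8.16858147e-04  1.61787291e+00] [-7.19279953e-01  5.12268701e-01  1.47233310e+00  3.67763520e-04
  1.15781881e+00 -7.66504424e-01]
wrist rack (array([ 0.5209, -0.3582,  0.0464]), np.float64(-112.2))
top rack (array([ 0.5218, -0.3593,  0.0411]), np.float64(-106.2))
scene rack (array([ 0.5378, -0.3511,  0.0572]), np.float64(-142.7))
wrist -0.072 (array([ 0.4495, -0.361 ,  1.6151]), np.float64(-148.2))
ws -0.072 (array([ 0.4497, -0.361 ,  1.6157]), np.float64(-146.6))
wrist -0.024 (array([ 0.4971, -0.3589,  1.6149]), np.float64(-144.8))
ws -0.024 (array([ 0.4972, -0.3588,  1.6121]), np.float64(-145.0))
wrist 0.024 (array([ 0.5446, -0.3577,  1.6178]), np.float64(-147.1))
ws 0.024 (array([ 0.5448, -0.3572,  1.6145]), np.float64(-145.8))
wrist 0.072 (array([ 0.5927, -0.3553,  1.6094]), np.float64(-147.7))
ws 0.072 (array([ 0.593 , -0.3549,  1.6027]), np.float64(-147.2))
```

View pics/w3.png

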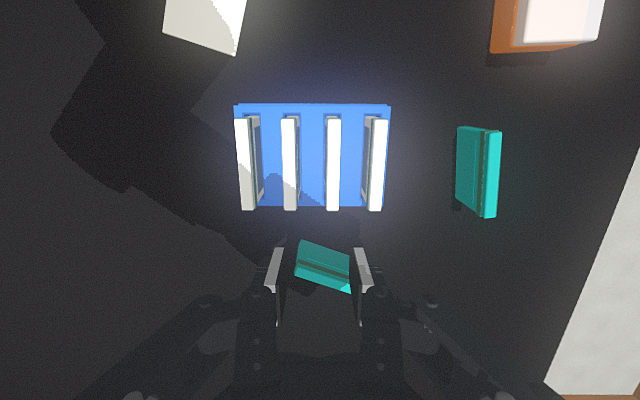

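The rack shows four white cassettes at columns 246, 290, 333 and 376 (rows 115–210). The turquoise look-alikes are at (478,170) and (325,265), outside the rack. The pose fits from two cameras agree. Next I'll have a helper script work out the shifts.

```bash
cat >> h.py <<'E'
def plan(cur,wps):
    "cur,wps: (x,y,z,yaw); prints call targets in shares and rows needed"
    c=np.array(cur,float)
    for w in wps:
        w=np.array(w,float)
        while np.abs(w-c).max()>1e-4:
            d=w-c; t=(d[3]+np.pi)%(2*np.pi)-np.pi; cs,sn=np.cos(c[3]),np.sin(c[3])
            v=np.array([cs*d[0]+sn*d[1],sn*d[0]-cs*d[1],-d[2]])
            f=min(1,.1/max(np.abs(v).max(),1e-9),.5/max(abs(t),1e-9))
            row=np.round(np.r_[v*f*10,-t*f*2],3); n=int(np.ceil(max(np.linalg.norm(v*f)/.04,abs(t)*f/.12)))
            print(row.tolist(),'rows',n)
            c[:3]+=d[:3]*f;c[3]+=t*f
        print('  -- at',w.round(4))
E
python3 - <<'E'
from h import *
A,S=1.615,2.964
plan((.5297,-.3762,.2563,1.618),[(.5929,-.3551,.2,A),(.5929,-.3551,.07,A)])
print('carry'); plan((.5929,-.3551,.07,A),[(.5929,-.3551,.18,A),(.59,-.17,.215,S),(.6028,.0878,.215,S),(.6028,.0878,.12,S)])
E
```

```text
[0.181, 0.641, 0.563, 0.006] rows 3
  -- at [ 0.5929 -0.3551  0.2     1.615 ]
[0.0, 0.0, 1.0, -0.0] rows 3
[0.0, 0.0, 0.3, -0.0] rows 1
  -- at [ 0.5929 -0.3551  0.07    1.615 ]
carry
[0.0, 0.0, -1.0, -0.0] rows 3
[0.0, 0.0, -0.1, -0.0] rows 1
  -- at [ 0.5929 -0.3551  0.18    1.615 ]
[0.686, 0.02, -0.13, -1.0] rows 5
[0.593, 0.346, -0.13, -1.0] rows 5
[0.247, 0.41, -0.091, -0.698] rows 3
  -- at [ 0.59  -0.17   0.215  2.964]
[0.129, 1.0, -0.0, -0.0] rows 3
[0.129, 1.0, -0.0, -0.0] rows 3
[0.072, 0.56, -0.0, -0.0] rows 2
  -- at [0.6028 0.0878 0.215  2.964 ]
[0.0, 0.0, 0.95, -0.0] rows 3
  -- at [0.6028 0.0878 0.12   2.964 ]
```

>>> {"api": "arm_command", "payload": {
  "steps": [
    [0.181,0.641,0.563,0.006],
    [0.181,0.641,0.563,0.006],
    [0.181,0.641,0.563,0.006],
    [0.181,0.641,0.563,0.006],
    [0.181,0.641,0.563,0.006],
    [0.181,0.641,0.563,0.006]
  ]
}}

```text
time: 17.33
tool_pos: [0.5922, -0.3581, 0.2012]
tool_rot: [3.141, 0.001, 1.611]
contact_force: [0.1, 0.1, 0.1]
gripper_width: 0.4
grip_force: 0.0
```

>>> {"api": "arm_command", "payload": {
  "steps": [
    [0,0,0.3,0],
    [0,0,0.6,0],
    [0,0,0.9,0],
    [0,0,1,0],
    [0,0,1,0]
  ]
}}

```text
time: 17.75
tool_pos: [0.5914, -0.3577, 0.0987]
tool_rot: [-3.139, -0.002, 1.61]
contact_force: [1.1, -1.0, -0.3]
gripper_width: 0.403
grip_force: 0.0
```

>>> {"api": "arm_command", "payload": {
  "steps": [
    [0,0,0.15,0],
    [0,0,0.3,0],
    [0,0,0.3,0],
    [0,0,0.3,0]
  ]
}}

```text
time: 18.08
tool_pos: [0.5929, -0.3582, 0.0718]
tool_rot: [3.14, 0.001, 1.611]
contact_force: [0.2, -0.6, 0.4]
gripper_width: 0.397
grip_force: 0.0
```

>>> {"api": "arm_command", "payload": {
  "steps": [
    [0,0,0,0],
    [0,0,0,0],
    [0,0,0,0],
    [0,0,0,0],
    [0,0,0,0],
    [0,0,0,0],
    [0,0,0,0]
  ],
  "jaw": 0,
  "force": 40
}}

```text
time: 18.67
tool_pos: [0.5932, -0.3582, 0.0721]
tool_rot: [3.139, 0.002, 1.611]
contact_force: [-1.1, -0.5, 8.1]
gripper_width: 0.158
grip_force: 40.4
```

>>> {"api": "arm_command", "payload": {
  "steps": [
    [0,0,-0.3,0],
    [0,0,-0.6,0],
    [0,0,-0.9,0],
    [0,0,-1,0],
    [0,0,-1,0]
  ]
}}

```text
time: 19.08
tool_pos: [0.5935, -0.3582, 0.1735]
tool_rot: [3.137, 0.003, 1.611]
contact_force: [-0.5, -0.7, -1.1]
gripper_width: 0.155
grip_force: 39.4
```

```bash
python3 - <<'E'
from h import *
S=2.964
plan((.5932,-.3582,.173,1.612),[(.59,-.17,.215,S),(.6058,.0873,.215,S),(.6058,.0873,.12,S)])
E
```

```text
[0.696, 0.017, -0.155, -1.0] rows 5
[0.603, 0.348, -0.155, -1.0] rows 5
[0.255, 0.419, -0.109, -0.704] rows 3
  -- at [ 0.59  -0.17   0.215  2.964]
[0.117, 1.0, -0.0, -0.0] rows 3
[0.117, 1.0, -0.0, -0.0] rows 3
[0.065, 0.56, -0.0, -0.0] rows 2
  -- at [0.6058 0.0873 0.215  2.964 ]
[0.0, 0.0, 0.95, -0.0] rows 3
  -- at [0.6058 0.0873 0.12   2.964 ]
```

>>> {"api": "arm_command", "payload": {
  "steps": [
    [0.15,0.0,-0.05,-0.2],
    [0.3,0.01,-0.1,-0.4],
    [0.5,0.015,-0.155,-0.7],
    [0.696,0.017,-0.155,-1],
    [0.696,0.017,-0.155,-1]
  ]
}}

```text
time: 19.5
tool_pos: [0.591, -0.2847, 0.184]
tool_rot: [-3.141, -0.003, 2.12]
contact_force: [0.2, -0.5, -1.3]
gripper_width: 0.154
grip_force: 39.4
```

>>> {"api": "arm_command", "payload": {
  "steps": [
    [0.603,0.348,-0.155,-1],
    [0.603,0.348,-0.155,-1],
    [0.603,0.348,-0.155,-1],
    [0.603,0.348,-0.155,-1],
    [0.603,0.348,-0.155,-1]
  ]
}}

```text
time: 19.92
tool_pos: [0.59, -0.2175, 0.1996]
tool_rot: [-3.142, -0.002, 2.618]
contact_force: [-0.7, 0.6, -0.6]
gripper_width: 0.16
grip_force: 39.5
```

>>> {"api": "arm_command", "payload": {
  "steps": [
    [0.255,0.419,-0.109,-0.704],
    [0.255,0.419,-0.109,-0.704],
    [0.255,0.419,-0.109,-0.704],
    [0.255,0.419,-0.109,-0.704],
    [0.255,0.419,-0.109,-0.704]
  ]
}}

```text
time: 20.33
tool_pos: [0.5893, -0.1695, 0.2109]
tool_rot: [3.141, -0.001, 2.956]
contact_force: [0.6, -0.4, -0.9]
gripper_width: 0.154
grip_force: 39.6
```

>>> {"api": "arm_command", "payload": {
  "steps": [
    [0.05,0.3,0,0],
    [0.08,0.65,0,0],
    [0.117,1,0,0],
    [0.117,1,0,0]
  ]
}}

```text
time: 20.67
tool_pos: [0.5957, -0.0648, 0.2112]
tool_rot: [3.14, -0.001, 2.959]
contact_force: [-0.0, 0.3, -2.2]
gripper_width: 0.156
grip_force: 39.7
```

>>> {"api": "arm_command", "payload": {
  "steps": [
    [0.05,0.3,0,0],
    [0.08,0.65,0,0],
    [0.117,1,0,0],
    [0.117,1,0,0]
  ]
}}

```text
time: 21.0
tool_pos: [0.6021, 0.0357, 0.2112]
tool_rot: [3.141, -0.001, 2.96]
contact_force: [-0.1, -0.2, -0.7]
gripper_width: 0.157
grip_force: 39.8
```

>>> {"api": "arm_command", "payload": {
  "steps": [
    [0.05,0.3,0,0],
    [0.065,0.56,0,0],
    [0.065,0.56,0,0],
    [0.065,0.56,0,0],
    [0.065,0.56,0,0],
    [0.065,0.56,0,0]
  ]
}}

```text
time: 21.5
tool_pos: [0.6057, 0.0867, 0.2116]
tool_rot: [-3.141, -0.0, 2.96]
contact_force: [0.0, -0.5, -2.1]
gripper_width: 0.155
grip_force: 39.8
```

```bash
python3 - <<'E'
from h import *
st=r.read_state();print(st['time'],st['tool_pos'],st['tool_rot'])
w=snap('wrist','w4.png');t=snap('top');s=snap('scene')
for c in ([w],[t],[s],[w,s]): print(fit(c,'dock',(.589,.011,-.178),0,.008,.03))
x=st['tool_pos'];print('cas in wrist',fit([w],'cas',(x[0]-.003,x[1],-.178),x[2]-.0641,.008,.06), 'top',fit([t],'cas',(x[0]-.003,x[1],-.178),x[2]-.0641,.008,.06))
E
```

```text
21.5 [0.60574284 0.08666907 0.21159997] [-3.14140647e+00 -4.23945726e-04  2.95987742e+00]
(array([ 0.5876,  0.0101, -0.1752]), np.float64(-94.4))
(array([ 0.589 ,  0.0112, -0.1915]), np.float64(-101.8))
(array([ 0.5885,  0.0119, -0.1744]), np.float64(-126.4))
(array([ 0.5877,  0.0103, -0.1745]), np.float64(-109.3))
cas in wrist (array([ 0.6026,  0.0868, -0.1788]), np.float64(-115.4)) top (array([0.6326, 0.0738, 0.0101]), np.float64(-79.9))
```

View pics/w4.png

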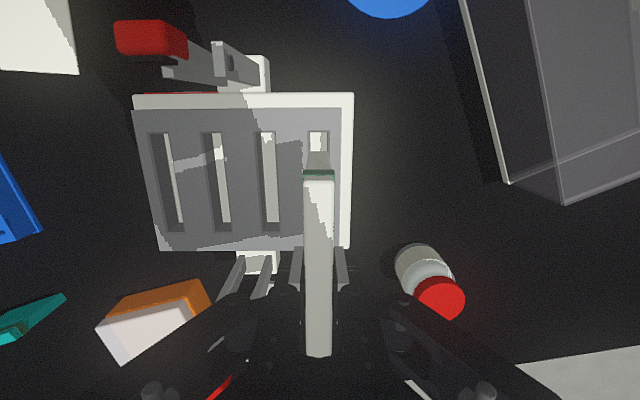

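The held cassette at (318,265) lines up with the rightmost slot (its far end shows at (318,140)), so I'll lower it.

>>> {"api": "arm_command", "payload": {
  "steps": [
    [0,0.01,0.3,0],
    [0,0.01,0.6,0],
    [0,0.01,0.85,0],
    [0,0.01,0.85,0],
    [0,0.01,0.85,0],
    [0,0.01,0.85,0]
  ]
}}

```text
time: 22.15
tool_pos: [0.6067, 0.0887, 0.1283]
tool_rot: [3.141, 0.002, 2.962]
contact_force: [-0.5, -0.4, -0.7]
gripper_width: 0.154
grip_force: 39.7
```

>>> {"api": "arm_command", "payload": {
  "steps": [
    [0,0,0.05,0],
    [0,0,0.1,0],
    [0,0,0.15,0],
    [0,0,0.2,0],
    [0,0,0.24,0],
    [0,0,0.27,0],
    [0,0,0.27,0],
    [0,0,0.27,0]
  ]
}}

```text
time: 22.82
tool_pos: [0.6058, 0.0889, 0.0996]
tool_rot: [-3.141, -0.001, 2.963]
contact_force: [-0.5, -0.6, -1.6]
gripper_width: 0.155
grip_force: 39.9
```

```bash
python3 - <<'E'
from h import *
plan((.6058,.0889,.0996,2.963),[(.6058,.0889,.215,2.963),(.59,-.15,.215,2.963),(.5447,-.3575,.18,1.612)])
E
```

```text
[0.0, 0.0, -1.0, -0.0] rows 3
[0.0, 0.0, -0.154, -0.0] rows 1
  -- at [0.6058 0.0889 0.215  2.963 ]
[-0.113, -1.0, -0.0, -0.0] rows 3
[-0.113, -1.0, -0.0, -0.0] rows 3
[-0.043, -0.379, -0.0, -0.0] rows 1
  -- at [ 0.59  -0.15   0.215  2.963]
[0.029, -0.786, 0.13, 1.0] rows 5
[-0.352, -0.703, 0.13, 1.0] rows 5
[-0.453, -0.315, 0.091, 0.702] rows 3
  -- at [ 0.5447 -0.3575  0.18    1.612 ]
```

>>> {"api": "arm_command", "payload": {
  "steps": [
    [0,0,0.01,0],
    [0,0,0.01,0],
    [0,0,0.01,0],
    [0,0,0.01,0],
    [0,0,0.01,0],
    [0,0,0.01,0]
  ],
  "jaw": 0.38
}}

```text
time: 23.32
tool_pos: [0.6059, 0.0889, 0.099]
tool_rot: [3.141, 0.0, 2.963]
contact_force: [0.6, 0.2, 0.9]
gripper_width: 0.378
grip_force: 0.0
```

>>> {"api": "arm_command", "payload": {
  "steps": [
    [0,0,-0.3,0],
    [0,0,-0.6,0],
    [0,0,-1,0],
    [0,0,-1,0],
    [0,0,-1,0]
  ]
}}

```text
time: 23.73
tool_pos: [0.6066, 0.089, 0.2012]
tool_rot: [3.141, 0.004, 2.963]
contact_force: [-0.1, 0.6, -0.7]
gripper_width: 0.38
grip_force: 0.0
```

>>> {"api": "arm_command", "payload": {
  "steps": [
    [-0.113,-1,-0.15,0],
    [-0.113,-1,-0.15,0],
    [-0.113,-1,-0.15,0],
    [-0.113,-1,-0.15,0]
  ]
}}

```text
time: 24.07
tool_pos: [0.5989, -0.0149, 0.2133]
tool_rot: [-3.141, -0.001, 2.96]
contact_force: [-0.4, 0.9, 0.3]
gripper_width: 0.379
grip_force: 0.0
```

>>> {"api": "arm_command", "payload": {
  "steps": [
    [-0.113,-1,0,0],
    [-0.113,-1,0,0],
    [-0.113,-1,0,0],
    [-0.113,-1,0,0]
  ]
}}

```text
time: 24.4
tool_pos: [0.5921, -0.1146, 0.2126]
tool_rot: [-3.142, -0.002, 2.96]
contact_force: [0.8, 0.4, 0.2]
gripper_width: 0.379
grip_force: 0.0
```

>>> {"api": "arm_command", "payload": {
  "steps": [
    [-0.043,-0.379,0,0],
    [-0.043,-0.379,0,0],
    [-0.043,-0.379,0,0]
  ]
}}

```text
time: 24.65
tool_pos: [0.5899, -0.15, 0.2129]
tool_rot: [3.141, -0.001, 2.961]
contact_force: [0.3, 0.3, -0.3]
gripper_width: 0.384
grip_force: 0.0
```

>>> {"api": "arm_command", "payload": {
  "steps": [
    [0.029,-0.786,0.13,1],
    [0.029,-0.786,0.13,1],
    [0.029,-0.786,0.13,1],
    [0.029,-0.786,0.13,1],
    [0.029,-0.786,0.13,1]
  ]
}}

```text
time: 25.07
tool_pos: [0.5733, -0.2256, 0.2001]
tool_rot: [3.141, -0.001, 2.457]
contact_force: [0.5, 0.5, 0.7]
gripper_width: 0.378
grip_force: 0.0
```

>>> {"api": "arm_command", "payload": {
  "steps": [
    [-0.352,-0.703,0.13,1],
    [-0.352,-0.703,0.13,1],
    [-0.352,-0.703,0.13,1],
    [-0.352,-0.703,0.13,1],
    [-0.352,-0.703,0.13,1]
  ]
}}

```text
time: 25.48
tool_pos: [0.5567, -0.3026, 0.1873]
tool_rot: [-3.141, -0.001, 1.962]
contact_force: [0.4, 1.0, 0.1]
gripper_width: 0.38
grip_force: 0.0
```

>>> {"api": "arm_command", "payload": {
  "steps": [
    [-0.453,-0.315,0.091,0.702],
    [-0.453,-0.315,0.091,0.702],
    [-0.453,-0.315,0.091,0.702],
    [-0.453,-0.315,0.091,0.702],
    [-0.453,-0.315,0.091,0.702],
    [-0.453,-0.315,0.091,0.702]
  ]
}}

```text
time: 25.98
tool_pos: [0.5452, -0.3563, 0.1789]
tool_rot: [3.142, -0.0, 1.62]
contact_force: [-0.1, 0.4, 0.4]
gripper_width: 0.383
grip_force: 0.0
```

```bash
python3 - <<'E'
from h import *
st=r.read_state();p=st['tool_pos'];print(st['time'],p,st['tool_rot'])
plan((*p,st['tool_rot'][2]),[(.5447,-.3575,p[2],1.612),(.5447,-.3575,.072,1.612)])
t=snap('top'); s=snap('scene')
for c in([t],[s],[t,s]): print('cas placed',fit(c,'cas',(.602,.0876,-.178),.035,.008,.06))
print('cover',fit([t],'cover',(.5,.385,.238),0,.03,.15),fit([s],'cover',(.5,.385,.238),0,.03,.15))
E
```

```text
25.9833 [ 0.54519125 -0.35630844  0.17887954] [ 3.14151509e+00 -1.91217353e-04  1.61971019e+00]
[-0.012, -0.005, -0.0, 0.015] rows 1
  -- at [ 0.5447 -0.3575  0.1789  1.612 ]
[0.0, 0.0, 1.0, -0.0] rows 3
[0.0, 0.0, 0.069, -0.0] rows 1
  -- at [ 0.5447 -0.3575  0.072   1.612 ]
cas placed (array([ 0.5906,  0.0786, -0.1364]), np.float64(-130.4))
cas placed (array([ 0.6055,  0.09  , -0.183 ]), np.float64(-131.4))
cas placed (array([ 0.6077,  0.0749, -0.0944]), np.float64(-115.0))
cover (array([0.462 , 0.3927, 0.2373]), np.float64(-77.7)) (array([0.525 , 0.3586, 0.2483]), np.float64(-72.8))
```

>>> {"api": "arm_command", "payload": {
  "steps": [
    [-0.012,-0.005,0.3,0.015],
    [-0.012,-0.005,0.6,0.015],
    [-0.012,-0.005,0.9,0.015],
    [-0.012,-0.005,1,0.015],
    [-0.012,-0.005,1,0.015],
    [-0.012,-0.005,1,0.015]
  ]
}}

```text
time: 26.58
tool_pos: [0.5447, -0.3587, 0.0795]
tool_rot: [3.141, 0.0, 1.606]
contact_force: [0.0, 0.3, 0.2]
gripper_width: 0.377
grip_force: 0.0
```

>>> {"api": "arm_command", "payload": {
  "steps": [
    [0,0,0.07,0],
    [0,0,0.07,0],
    [0,0,0.07,0],
    [0,0,0.07,0],
    [0,0,0.07,0],
    [0,0,0.07,0],
    [0,0,0.07,0],
    [0,0,0.07,0]
  ],
  "jaw": 0
}}

```text
time: 27.25
tool_pos: [0.5445, -0.3589, 0.0726]
tool_rot: [3.141, 0.001, 1.604]
contact_force: [-0.6, 2.6, 5.9]
gripper_width: 0.15
grip_force: 41.1
```

>>> {"api": "arm_command", "payload": {
  "steps": [
    [0,0,-0.3,0],
    [0,0,-0.6,0],
    [0,0,-0.9,0],
    [0,0,-1,0],
    [0,0,-1,0]
  ]
}}

```text
time: 27.67
tool_pos: [0.5449, -0.3593, 0.1745]
tool_rot: [3.138, 0.003, 1.604]
contact_force: [-0.2, -0.3, -2.0]
gripper_width: 0.152
grip_force: 40.2
```

```bash
python3 - <<'E'
from h import *
st=r.read_state();p=st['tool_pos'];print(st['time'],p,st['tool_rot'],st['gripper_width'])
plan((*p,1.612),[(.59,-.17,.22,2.965),(.5928,.0364,.22,2.965),(.5928,.0364,.125,2.965)])
print('back');plan((.5928,.0364,.22,2.965),[(.59,-.15,.215,2.965),(.4971,-.3589,.18,1.612)])
E
```

```text
27.6667 [ 0.54492303 -0.35930662  0.17445525] [3.13805832e+00 2.96246615e-03 1.60434168e+00] 0.15221435840811803
[0.692, 0.195, -0.168, -1.0] rows 5
[0.514, 0.503, -0.168, -1.0] rows 5
[0.148, 0.486, -0.119, -0.706] rows 3
  -- at [ 0.59  -0.17   0.22   2.965]
[0.164, 1.0, -0.0, -0.0] rows 3
[0.164, 1.0, -0.0, -0.0] rows 3
[0.006, 0.037, -0.0, -0.0] rows 1
  -- at [0.5928 0.0364 0.22   2.965 ]
[0.0, 0.0, 0.95, -0.0] rows 3
  -- at [0.5928 0.0364 0.125  2.965 ]
back
[-0.163, -1.0, 0.027, -0.0] rows 3
[-0.137, -0.84, 0.023, -0.0] rows 3
  -- at [ 0.59  -0.15   0.215  2.965]
[0.202, -0.82, 0.129, 1.0] rows 5
[-0.216, -0.817, 0.129, 1.0] rows 5
[-0.41, -0.433, 0.091, 0.706] rows 3
  -- at [ 0.4971 -0.3589  0.18    1.612 ]
```

>>> {"api": "arm_command", "payload": {
  "steps": [
    [0.2,0.06,-0.05,-0.25],
    [0.4,0.12,-0.1,-0.5],
    [0.692,0.195,-0.168,-1],
    [0.692,0.195,-0.168,-1],
    [0.692,0.195,-0.168,-1]
  ]
}}

```text
time: 28.08
tool_pos: [0.5613, -0.2874, 0.1871]
tool_rot: [-3.141, -0.002, 2.112]
contact_force: [0.1, -0.1, -1.8]
gripper_width: 0.155
grip_force: 40.1
```

>>> {"api": "arm_command", "payload": {
  "steps": [
    [0.514,0.503,-0.168,-1],
    [0.514,0.503,-0.168,-1],
    [0.514,0.503,-0.168,-1],
    [0.514,0.503,-0.168,-1],
    [0.514,0.503,-0.168,-1]
  ]
}}

```text
time: 28.5
tool_pos: [0.5783, -0.2191, 0.204]
tool_rot: [-3.141, -0.002, 2.606]
contact_force: [-0.5, -0.8, -1.7]
gripper_width: 0.158
grip_force: 40.1
```

>>> {"api": "arm_command", "payload": {
  "steps": [
    [0.148,0.486,-0.119,-0.72],
    [0.148,0.486,-0.119,-0.72],
    [0.148,0.486,-0.119,-0.72],
    [0.148,0.486,-0.119,-0.72],
    [0.148,0.486,-0.119,-0.72]
  ]
}}

```text
time: 28.92
tool_pos: [0.5904, -0.1704, 0.2163]
tool_rot: [3.141, -0.001, 2.955]
contact_force: [-0.3, 0.0, -0.7]
gripper_width: 0.156
grip_force: 40.1
```

>>> {"api": "arm_command", "payload": {
  "steps": [
    [0.05,0.3,0,0],
    [0.1,0.65,0,0],
    [0.16,1,0,0],
    [0.16,1,0,0]
  ]
}}

```text
time: 29.25
tool_pos: [0.5921, -0.0647, 0.2167]
tool_rot: [3.14, -0.002, 2.958]
contact_force: [-0.4, -0.1, -0.7]
gripper_width: 0.154
grip_force: 40.1
```

>>> {"api": "arm_command", "payload": {
  "steps": [
    [0.05,0.3,0,0],
    [0.1,0.65,0,0],
    [0.15,1,0,0],
    [0.15,1.03,0,0],
    [0.15,1,0,0],
    [0.15,1,0,0]
  ]
}}

```text
out of range: row 4 has 1.03, outside -1 to 1
```

>>> {"api": "arm_command", "payload": {
  "steps": [
    [0.05,0.3,0,0],
    [0.1,0.65,0,0],
    [0.15,1,0,0],
    [0.15,1,0,0],
    [0.15,1,0,0],
    [0.15,1,0,0]
  ]
}}

```text
time: 29.75
tool_pos: [0.5955, 0.0317, 0.2168]
tool_rot: [-3.141, -0.001, 2.96]
contact_force: [-0.6, 0.2, -1.3]
gripper_width: 0.155
grip_force: 40.1
```

```bash
python3 - <<'E'
from h import *
st=r.read_state();p=st['tool_pos'];print(st['time'],p,st['tool_rot'],st['gripper_width'])
plan((*p,st['tool_rot'][2]),[(.5942,.0362,p[2],2.964),(.5942,.0362,.125,2.964)])
w=snap('wrist','w5.png')
MOD['d2']=np.concatenate([rect(0,0,.18,.23,.035)]+[rect(0,y,.105,.018,.063,12) for y in(-.078,-.026)])
print(fit([w],'d2',(.588,.011,-.176),0,.008,.03),fit([w],'cas',(p[0]-.0014,p[1],-.176),p[2]-.0646,.006,.05))
print('placed',fit([w],'cas',(.602,.0876,-.176),.035,.008,.05))
E
```

```text
29.75 [0.59549442 0.03166896 0.21682709] [-3.14136547e+00 -5.95337682e-04  2.95990700e+00] 0.15481292660111087
[0.021, 0.042, -0.0, -0.008] rows 1
  -- at [0.5942 0.0362 0.2168 2.964 ]
[0.0, 0.0, 0.918, -0.0] rows 3
  -- at [0.5942 0.0362 0.125  2.964 ]
(array([ 0.5877,  0.0103, -0.1775]), np.float64(-107.1)) (array([ 0.5913,  0.032 , -0.1767]), np.float64(-128.7))
placed (array([ 0.602 ,  0.0881, -0.1671]), np.float64(-117.2))
```

View pics/w5.png

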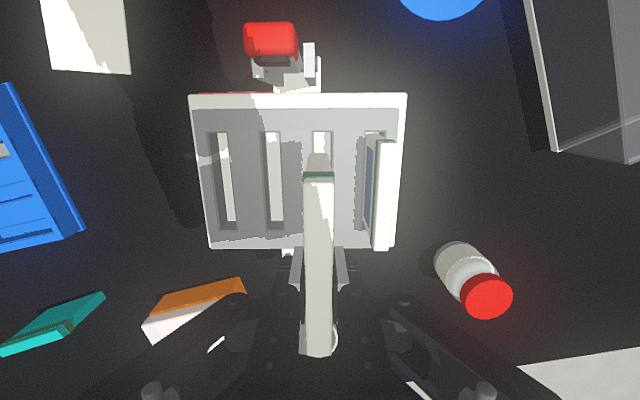

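The first cassette stands in the right-hand slot, at (383,195). The held one is about 4 mm short of the second slot, so I'll shift it and lower.

>>> {"api": "arm_command", "payload": {
  "steps": [
    [0.007,0.043,0,-0.008],
    [0.007,0.043,0.3,-0.008],
    [0.007,0.043,0.6,-0.008],
    [0.007,0.043,0.92,-0.008],
    [0.007,0.043,0.92,-0.008],
    [0.007,0.043,0.92,-0.008],
    [0.007,0.043,0.92,-0.008]
  ]
}}

```text
time: 30.38
tool_pos: [0.5964, 0.0364, 0.1268]
tool_rot: [3.141, 0.002, 2.967]
contact_force: [-0.1, -0.1, -1.4]
gripper_width: 0.157
grip_force: 40.0
```

>>> {"api": "arm_command", "payload": {
  "steps": [
    [0,0,0.05,0],
    [0,0,0.1,0],
    [0,0,0.15,0],
    [0,0,0.2,0],
    [0,0,0.25,0],
    [0,0,0.25,0],
    [0,0,0.25,0]
  ]
}}

```text
time: 30.97
tool_pos: [0.5955, 0.0369, 0.1]
tool_rot: [3.142, -0.0, 2.968]
contact_force: [0.1, -0.3, -0.8]
gripper_width: 0.15
grip_force: 40.3
```

>>> {"api": "arm_command", "payload": {
  "steps": [
    [0,0,0.01,0],
    [0,0,0.01,0],
    [0,0,0.01,0],
    [0,0,0.01,0],
    [0,0,0.01,0],
    [0,0,0.01,0]
  ],
  "jaw": 0.38
}}

```text
time: 31.47
tool_pos: [0.5956, 0.0369, 0.0994]
tool_rot: [3.141, 0.0, 2.968]
contact_force: [0.3, -0.2, -0.5]
gripper_width: 0.376
grip_force: 0.0
```

>>> {"api": "arm_command", "payload": {
  "steps": [
    [0,0,-0.3,0],
    [0,0,-0.6,0],
    [0,0,-1,0],
    [0,0,-1,0],
    [0,0,-1,0]
  ]
}}

```text
time: 31.88
tool_pos: [0.5963, 0.0369, 0.2015]
tool_rot: [3.141, 0.004, 2.968]
contact_force: [0.4, 0.1, 0.4]
gripper_width: 0.385
grip_force: 0.0
```

>>> {"api": "arm_command", "payload": {
  "steps": [
    [-0.163,-1,-0.15,0],
    [-0.163,-1,-0.15,0],
    [-0.163,-1,-0.15,0],
    [-0.163,-1,-0.15,0]
  ]
}}

```text
time: 32.22
tool_pos: [0.5942, -0.0679, 0.2137]
tool_rot: [-3.141, -0.0, 2.965]
contact_force: [-0.6, -0.6, -0.5]
gripper_width: 0.384
grip_force: 0.0
```

>>> {"api": "arm_command", "payload": {
  "steps": [
    [-0.14,-0.84,0,0],
    [-0.14,-0.84,0,0],
    [-0.14,-0.84,0,0],
    [-0.14,-0.84,0,0]
  ]
}}

```text
time: 32.55
tool_pos: [0.5932, -0.1509, 0.2129]
tool_rot: [3.141, -0.002, 2.966]
contact_force: [0.3, 0.4, -0.7]
gripper_width: 0.378
grip_force: 0.0
```

>>> {"api": "arm_command", "payload": {
  "steps": [
    [0.202,-0.82,0.129,1],
    [0.202,-0.82,0.129,1],
    [0.202,-0.82,0.129,1],
    [0.202,-0.82,0.129,1],
    [0.202,-0.82,0.129,1]
  ]
}}

```text
time: 32.97
tool_pos: [0.5594, -0.226, 0.2005]
tool_rot: [3.142, -0.002, 2.462]
contact_force: [-0.3, -0.4, 0.7]
gripper_width: 0.376
grip_force: 0.0
```

>>> {"api": "arm_command", "payload": {
  "steps": [
    [-0.216,-0.817,0.129,1],
    [-0.216,-0.817,0.129,1],
    [-0.216,-0.817,0.129,1],
    [-0.216,-0.817,0.129,1],
    [-0.216,-0.817,0.129,1]
  ]
}}

```text
time: 33.38
tool_pos: [0.5256, -0.3034, 0.1879]
tool_rot: [-3.141, -0.001, 1.967]
contact_force: [0.3, 1.7, -0.3]
gripper_width: 0.383
grip_force: 0.0
```

>>> {"api": "arm_command", "payload": {
  "steps": [
    [-0.41,-0.433,0.091,0.706],
    [-0.41,-0.433,0.091,0.706],
    [-0.41,-0.433,0.091,0.706],
    [-0.41,-0.433,0.091,0.706],
    [-0.41,-0.433,0.091,0.706],
    [-0.41,-0.433,0.091,0.706],
    [-0.41,-0.433,0.091,0.706]
  ]
}}

```text
time: 33.97
tool_pos: [0.5021, -0.3578, 0.1795]
tool_rot: [3.141, -0.0, 1.621]
contact_force: [0.4, -0.1, -0.7]
gripper_width: 0.38
grip_force: 0.0
```

```bash
python3 - <<'E'
from h import *
st=r.read_state();p=st['tool_pos'];print(st['time'],p,st['tool_rot'])
w=snap('wrist');s=snap('scene')
for x,y in((.4971,-.3589),(.4496,-.361)):print(fit([w],'cas',(x,y,1.613),.008,.008,.06),fit([s],'cas',(x,y,1.613),.008,.008,.06))
plan((*p,st['tool_rot'][2]),[(.4971,-.3589,p[2],1.612),(.4971,-.3589,.072,1.612)])
E
```

```text
33.9667 [ 0.50208555 -0.35779043  0.17949874] [ 3.14137429e+00 -4.88213090e-06  1.62111876e+00]
(array([ 0.4969, -0.3589,  1.614 ]), np.float64(-147.8)) (array([ 0.4993, -0.3569,  1.6003]), np.float64(-148.2))
(array([ 0.4492, -0.3604,  1.6056]), np.float64(-142.8)) (array([ 0.4551, -0.3578,  1.7579]), np.float64(-142.8))
[-0.009, -0.05, -0.0, 0.018] rows 1
  -- at [ 0.4971 -0.3589  0.1795  1.612 ]
[0.0, 0.0, 1.0, -0.0] rows 3
[0.0, 0.0, 0.075, -0.0] rows 1
  -- at [ 0.4971 -0.3589  0.072   1.612 ]
```

>>> {"api": "arm_command", "payload": {
  "steps": [
    [0,-0.05,0,0.018],
    [0,-0.05,0.3,0.018],
    [0,-0.05,0.6,0.018],
    [0,-0.05,0.9,0.018],
    [0,-0.05,1,0.018],
    [0,-0.05,1,0.018],
    [0,-0.05,1,0.018]
  ]
}}

```text
time: 34.65
tool_pos: [0.4967, -0.3592, 0.08]
tool_rot: [3.142, -0.0, 1.606]
contact_force: [0.3, 0.2, 0.5]
gripper_width: 0.378
grip_force: 0.0
```

>>> {"api": "arm_command", "payload": {
  "steps": [
    [0,0,0.075,0],
    [0,0,0.075,0],
    [0,0,0.075,0],
    [0,0,0.075,0],
    [0,0,0.075,0],
    [0,0,0.075,0],
    [0,0,0.075,0],
    [0,0,0.075,0]
  ],
  "jaw": 0
}}

```text
time: 35.32
tool_pos: [0.4967, -0.3591, 0.0725]
tool_rot: [3.141, 0.0, 1.606]
contact_force: [-1.0, 1.5, 5.5]
gripper_width: 0.153
grip_force: 40.8
```

>>> {"api": "arm_command", "payload": {
  "steps": [
    [0,0,-0.3,0],
    [0,0,-0.6,0],
    [0,0,-0.9,0],
    [0,0,-1,0],
    [0,0,-1,0]
  ]
}}

```text
time: 35.73
tool_pos: [0.4972, -0.3595, 0.1743]
tool_rot: [3.138, 0.003, 1.606]
contact_force: [-0.3, -0.3, -1.7]
gripper_width: 0.151
grip_force: 39.8
```

```bash
python3 - <<'E'
from h import *
st=r.read_state();p=st['tool_pos'];print(st['time'],p,st['tool_rot'],st['gripper_width'])
plan((*p,st['tool_rot'][2]),[(.588,-.17,.22,2.964),(.586,-.0154,.22,2.964)])
print('back');plan((.586,-.0154,.2,2.964),[(.588,-.15,.215,2.964),(.4494,-.3607,.18,1.612)])
E
```

```text
35.7333 [ 0.49720927 -0.35954721  0.17432329] [3.13832400e+00 3.05963596e-03 1.60638065e+00] 0.1510600116388577
[0.686, 0.359, -0.168, -1.0] rows 5
[0.43, 0.644, -0.168, -1.0] rows 5
[0.049, 0.551, -0.12, -0.715] rows 3
  -- at [ 0.588 -0.17   0.22   2.964]
[0.193, 1.0, -0.0, -0.0] rows 3
[0.1, 0.518, -0.0, -0.0] rows 2
  -- at [ 0.586  -0.0154  0.22    2.964 ]
back
[-0.195, -1.0, -0.114, -0.0] rows 3
[-0.063, -0.321, -0.036, -0.0] rows 1
  -- at [ 0.588 -0.15   0.215  2.964]
[0.367, -0.858, 0.129, 1.0] rows 5
[-0.089, -0.928, 0.129, 1.0] rows 5
[-0.368, -0.543, 0.091, 0.704] rows 3
  -- at [ 0.4494 -0.3607  0.18    1.612 ]
```

>>> {"api": "arm_command", "payload": {
  "steps": [
    [0.2,0.1,-0.05,-0.25],
    [0.4,0.2,-0.1,-0.5],
    [0.686,0.359,-0.168,-1],
    [0.686,0.359,-0.168,-1],
    [0.686,0.359,-0.168,-1]
  ]
}}

```text
time: 36.15
tool_pos: [0.5302, -0.2876, 0.1871]
tool_rot: [-3.141, -0.002, 2.114]
contact_force: [-0.2, 0.9, -1.3]
gripper_width: 0.155
grip_force: 39.7
```

>>> {"api": "arm_command", "payload": {
  "steps": [
    [0.43,0.644,-0.168,-1],
    [0.43,0.644,-0.168,-1],
    [0.43,0.644,-0.168,-1],
    [0.43,0.644,-0.168,-1],
    [0.43,0.644,-0.168,-1]
  ]
}}

```text
time: 36.57
tool_pos: [0.5631, -0.2192, 0.204]
tool_rot: [-3.141, -0.002, 2.608]
contact_force: [-0.1, -0.3, -0.6]
gripper_width: 0.155
grip_force: 39.8
```

>>> {"api": "arm_command", "payload": {
  "steps": [
    [0.049,0.551,-0.12,-0.715],
    [0.049,0.551,-0.12,-0.715],
    [0.049,0.551,-0.12,-0.715],
    [0.049,0.551,-0.12,-0.715],
    [0.049,0.551,-0.12,-0.715]
  ]
}}

```text
time: 36.98
tool_pos: [0.5868, -0.17, 0.2164]
tool_rot: [3.141, -0.001, 2.955]
contact_force: [-0.2, -0.4, -1.9]
gripper_width: 0.153
grip_force: 39.9
```

>>> {"api": "arm_command", "payload": {
  "steps": [
    [0.06,0.3,0,0],
    [0.12,0.65,0,0],
    [0.193,1,0,0],
    [0.193,1,0,0]
  ]
}}

```text
time: 37.32
tool_pos: [0.5851, -0.0639, 0.2169]
tool_rot: [3.14, -0.002, 2.958]
contact_force: [0.2, -0.6, -1.2]
gripper_width: 0.157
grip_force: 39.9
```

>>> {"api": "arm_command", "payload": {
  "steps": [
    [0.06,0.3,0,0],
    [0.1,0.518,0,0],
    [0.1,0.518,0,0],
    [0.1,0.518,0,0],
    [0.1,0.518,0,0],
    [0.1,0.518,0,0]
  ]
}}

```text
time: 37.82
tool_pos: [0.5853, -0.0161, 0.2172]
tool_rot: [-3.141, -0.0, 2.96]
contact_force: [0.3, -0.5, -1.2]
gripper_width: 0.154
grip_force: 39.9
```

```bash
python3 - <<'E'
from h import *
st=r.read_state();p=st['tool_pos'];print(st['time'],p,st['tool_rot'],st['gripper_width'])
plan((*p,st['tool_rot'][2]),[(.586,-.0154,p[2],2.964)])
w=snap('wrist')
print(fit([w],'cas',(p[0]-.003,p[1],-.176),p[2]-.0646,.006,.05))
print('placed',fit([w],'cas',(.602,.0876,-.176),.035,.008,.05),fit([w],'cas',(.5928,.0364,-.176),.035,.008,.05))
E
```

```text
37.8167 [ 0.58533313 -0.01614341  0.21723632] [-3.14148467e+00 -2.47179403e-04  2.96022034e+00] 0.15443873089380908
[-0.005, 0.009, -0.0, -0.008] rows 1
  -- at [ 0.586  -0.0154  0.2172  2.964 ]
(array([ 0.5806, -0.0145, -0.1423]), np.float64(-99.9))
placed (array([ 0.6022,  0.0882, -0.1702]), np.float64(-145.1)) (array([ 0.593 ,  0.0363, -0.1654]), np.float64(-141.3))
```

>>> {"api": "arm_command", "payload": {
  "steps": [
    [-0.005,0.009,0,-0.008],
    [-0.005,0.009,0.3,-0.008],
    [-0.005,0.009,0.6,-0.008],
    [-0.005,0.009,0.92,-0.008],
    [-0.005,0.009,0.92,-0.008],
    [-0.005,0.009,0.92,-0.008],
    [-0.005,0.009,0.92,-0.008]
  ]
}}

```text
time: 38.45
tool_pos: [0.5865, -0.0144, 0.1261]
tool_rot: [3.141, 0.001, 2.967]
contact_force: [-0.8, -0.2, -1.1]
gripper_width: 0.153
grip_force: 44.0
```

>>> {"api": "arm_command", "payload": {
  "steps": [
    [0,0,0.05,0],
    [0,0,0.1,0],
    [0,0,0.15,0],
    [0,0,0.2,0],
    [0,0,0.25,0],
    [0,0,0.255,0],
    [0,0,0.255,0]
  ]
}}

```text
time: 39.03
tool_pos: [0.5819, -0.0132, 0.1036]
tool_rot: [-3.141, -0.007, 2.968]
contact_force: [-35.1, 4.8, 51.2]
gripper_width: 0.161
grip_force: 65.6
```

```bash
python3 - <<'E'
from h import *
st=r.read_state();p=st['tool_pos'];print(st['time'],p,st['contact_force'])
E
```

```text
39.0333 [ 0.58193769 -0.0131942   0.10364444] [-35.06823376   4.75224026  51.1653415 ]
```

>>> {"api": "arm_command", "payload": {
  "steps": [
    [0,0,-0.1,0],
    [0,0,-0.2,0],
    [0,0,-0.35,0],
    [0,0,-0.5,0],
    [0,0,-0.7,0],
    [0,0,-0.7,0],
    [0,0,-0.7,0]
  ]
}}

```text
time: 39.62
tool_pos: [0.5866, -0.0141, 0.1709]
tool_rot: [3.141, 0.003, 2.968]
contact_force: [-0.7, -0.1, -1.5]
gripper_width: 0.152
grip_force: 57.5
```

```bash
python3 - <<'E'
from h import *
st=r.read_state();p=st['tool_pos'];print(st['time'],p,st['tool_rot'],st['contact_force'])
w=snap('wrist','w6.png')
E
```

```text
39.6167 [ 0.58660642 -0.01414909  0.17094238] [3.14141427e+00 2.94000715e-03 2.96773436e+00] [-0.65957417 -0.11601534 -1.46018447]
```

View pics/w6.png

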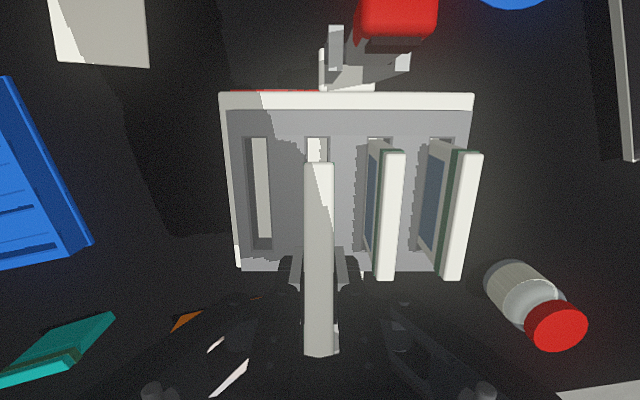

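```bash
python3 - <<'E'
from h import *
w=snap('wrist');p=r.read_state()['tool_pos']
for off in np.arange(-.010,.031,.005): print(round(off,3),fit([w],'cas',(p[0]-.003,p[1],-.176),p[2]-.0645+off,.01,.05))
m=[x for x in r.trace('wrist','cassette0') if x['region'][250,318]]
print([(x['confidence'],np.round(x['box'])) for x in m[:2]])
# expected top corners if not slid
for n,off in (('w6',0),('w6+20',.02)):
    for a in(.05,-.05): print(n,[proj(w,[p[0]-.0026-a*.984-.177*b,p[1]+a*.177-b*.984,p[2]+.0155+off]).round(0).tolist() for b in(-.007,.007)])
a=cv2.imread('pics/w5.png')[140:380,230:410];b=cv2.imread('pics/w6.png')[140:380,230:410]
cv2.imwrite('pics/cmp.png',cv2.resize(np.hstack([a,b]),None,fx=2.2,fy=2.2))
E
```

```text
-0.01 (array([ 0.5933, -0.016 , -0.1815]), np.float64(-100.9))
-0.005 (array([ 0.588 , -0.015 , -0.1776]), np.float64(-106.3))
0.0 (array([ 0.5759, -0.0128, -0.1826]), np.float64(-86.4))
0.005 (array([ 0.5772, -0.0128, -0.1845]), np.float64(-99.4))
0.01 (array([ 0.5719, -0.0114, -0.191 ]), np.float64(-96.6))
0.015 (array([ 0.573 , -0.0116, -0.1964]), np.float64(-68.6))
0.02 (array([ 0.5719, -0.0127, -0.1479]), np.float64(-60.4))
0.025 (array([ 0.5797, -0.0121, -0.1898]), np.float64(-47.6))
0.03 (array([ 0.583 , -0.0126, -0.1909]), np.float64(-44.8))
[(0.61, array([302., 156., 338., 359.]))]
w6 [[335.0, 180.0], [303.0, 180.0]]
w6 [[331.0, 357.0], [305.0, 357.0]]
w6+20 [[338.0, 194.0], [300.0, 194.0]]
w6+20 [[332.0, 391.0], [303.0, 391.0]]
```

View pics/cmp.png

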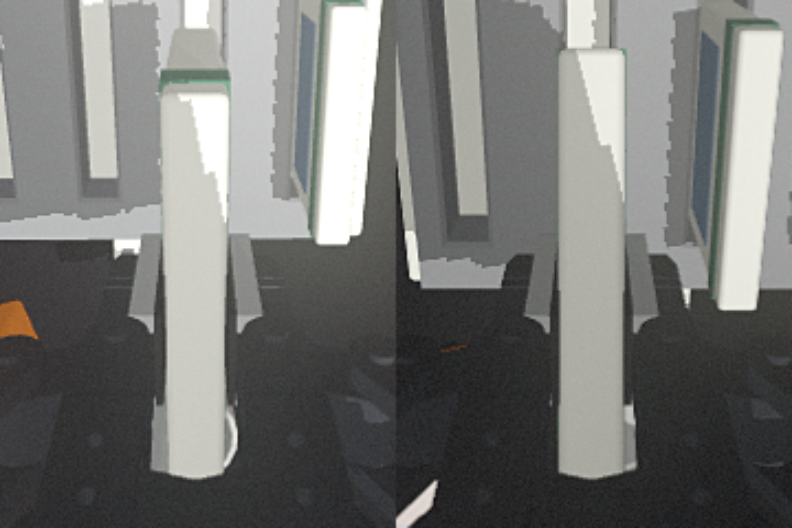

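```bash
cat > tilt.py <<'E'
from h import *
def tilt(w,zrel=-.0645):
    s=r.read_state(); Rm=R.from_euler('xyz',s['tool_rot']).as_matrix(); E=edge(w); p=s['tool_pos']
    t=np.linspace(-.5,.5,25)
    # tool coords: x, y, z(down); cassette top at z = -(zrel+.08) about; near end (+x) only plus long sides near
    top=[np.c_[np.full(25,.05),t*.014,np.full(25,0)],np.c_[np.linspace(-.01,.05,25),np.full(25,.007),np.zeros(25)],np.c_[np.linspace(-.01,.05,25),np.full(25,-.007),np.zeros(25)]]
    end=[np.c_[np.full(10,-.05),np.linspace(-.007,.007,10),np.zeros(10)]]
    P=np.concatenate(top+top[:1]); out=[]
    for u in np.arange(-.012,.013,.002):
        for v in np.arange(-.004,.005,.002):
            for f in np.arange(-.6,.61,.02):
                Q=P.copy(); Q[:,0]+=u; Q[:,2]+=-(zrel+.08)-(-.011)   # relative to grasp point
                c,sn=np.cos(f),np.sin(f)
                X=np.c_[Q[:,0]*c-Q[:,2]*sn,Q[:,1],Q[:,0]*sn+Q[:,2]*c-.011+v]
                uv=projN(w,X@Rm.T+p).astype(np.float32)
                out.append((cv2.remap(E,uv[:,0],uv[:,1],cv2.INTER_LINEAR).mean(),round(u,3),round(v,3),round(f,2)))
    out.sort(reverse=True); return out[:8]
E
python3 - <<'E'
from tilt import *
w=snap('wrist')
for o in tilt(w): print(o)
E
```

```text
(np.float32(110.670654), np.float64(0.01), np.float64(-0.004), np.float64(0.48))
(np.float32(110.62642), np.float64(0.008), np.float64(0.002), np.float64(0.38))
(np.float32(110.59629), np.float64(0.008), np.float64(0.0), np.float64(0.3))
(np.float32(110.558586), np.float64(0.008), np.float64(0.0), np.float64(0.32))
(np.float32(110.51492), np.float64(0.008), np.float64(0.0), np.float64(0.28))
(np.float32(110.50333), np.float64(0.01), np.float64(-0.004), np.float64(0.46))
(np.float32(110.37925), np.float64(0.008), np.float64(0.002), np.float64(0.4))
(np.float32(110.33079), np.float64(0.008), np.float64(0.0), np.float64(0.26))
```

The held cassette has pitched about 0.35 rad in the grip, its front end down: its top edge now ends at row 163 instead of 180. I'll right it by pressing it lightly onto the free bench between rack and station, then regrip.

>>> {"api": "arm_command", "payload": {
  "steps": [
    [0,0,-0.3,0],
    [0,0,-0.45,0],
    [-0.03,-0.4,-0.45,0],
    [-0.075,-0.8,-0.45,0],
    [-0.075,-0.9,-0.45,0],
    [-0.075,-0.9,-0.45,0]
  ]
}}

```text
time: 40.32
tool_pos: [0.5774, -0.1065, 0.2141]
tool_rot: [-3.142, -0.001, 2.965]
contact_force: [0.3, 0.1, -1.5]
gripper_width: 0.155
grip_force: 57.5
```

>>> {"api": "arm_command", "payload": {
  "steps": [
    [-0.03,-0.4,0.1,0],
    [-0.075,-0.8,0.2,0],
    [-0.075,-0.9,0.4,0],
    [-0.075,-0.9,0.7,0],
    [-0.075,-0.9,0.95,0],
    [-0.075,-0.9,0.95,0],
    [-0.075,-0.9,0.95,0]
  ],
  "force": 20
}}

```text
time: 40.9
tool_pos: [0.5694, -0.193, 0.119]
tool_rot: [3.141, -0.003, 2.968]
contact_force: [0.7, 0.1, -0.0]
gripper_width: 0.155
grip_force: 57.4
```

>>> {"api": "arm_command", "payload": {
  "steps": [
    [0,0,0.08,0],
    [0,0,0.16,0],
    [0,0,0.23,0],
    [0,0,0.23,0]
  ]
}}

```text
time: 41.23
tool_pos: [0.5693, -0.1935, 0.0961]
tool_rot: [3.141, -0.001, 2.968]
contact_force: [0.7, -0.2, -1.5]
gripper_width: 0.16
grip_force: 57.5
```

>>> {"api": "arm_command", "payload": {
  "steps": [
    [0,0,0.04,0],
    [0,0,0.08,0],
    [0,0,0.12,0],
    [0,0,0.15,0],
    [0,0,0.15,0],
    [0,0,0.15,0]
  ]
}}

```text
time: 41.73
tool_pos: [0.5696, -0.1939, 0.0818]
tool_rot: [3.141, -0.0, 2.968]
contact_force: [-0.1, -0.1, -1.4]
gripper_width: 0.153
grip_force: 57.5
```

>>> {"api": "arm_command", "payload": {
  "steps": [
    [0,0,0.03,0],
    [0,0,0.06,0],
    [0,0,0.08,0],
    [0,0,0.08,0]
  ]
}}

```text
time: 42.07
tool_pos: [0.5694, -0.1938, 0.0735]
tool_rot: [3.141, -0.001, 2.968]
contact_force: [0.4, 0.4, -1.4]
gripper_width: 0.157
grip_force: 57.5
```

>>> {"api": "arm_command", "payload": {
  "steps": [
    [0,0,0.02,0],
    [0,0,0.04,0],
    [0,0,0.06,0],
    [0,0,0.06,0]
  ]
}}

```text
time: 42.4
tool_pos: [0.5703, -0.1942, 0.0687]
tool_rot: [-3.141, 0.002, 2.968]
contact_force: [-0.2, 0.9, 8.3]
gripper_width: 0.152
grip_force: 58.9
```

>>> {"api": "arm_command", "payload": {
  "steps": [
    [0,0,0.01,0],
    [0,0,0.02,0],
    [0,0,0.03,0],
    [0,0,0.03,0]
  ]
}}

```text
time: 42.73
tool_pos: [0.5718, -0.1946, 0.0676]
tool_rot: [-3.14, 0.006, 2.968]
contact_force: [2.7, 1.9, 21.2]
gripper_width: 0.155
grip_force: 61.1
```

```bash
python3 - <<'E'
from tilt import *
st=r.read_state();p=st['tool_pos'];print(p,st['contact_force'],st['time'])
w=snap('wrist','w7.png');s=snap('scene')
for o in tilt(w)[:3]: print(o)
a=cv2.resize(s['img'][150:260,230:330,::-1],None,fx=4,fy=4,interpolation=cv2.INTER_CUBIC); b=cv2.resize(w['img'][120:370,210:430,::-1],(387,440))
cv2.imwrite('pics/c7.png',np.hstack([a,b]))
E
```

```text
[ 0.57178201 -0.19459982  0.06756176] [ 2.68925036  1.86441405 21.22825441] 42.7333
(np.float32(142.25188), np.float64(0.008), np.float64(0.002), np.float64(0.2))
(np.float32(142.17453), np.float64(0.008), np.float64(0.002), np.float64(0.22))
(np.float32(142.11624), np.float64(0.008), np.float64(0.002), np.float64(0.18))
```

View pics/c7.png

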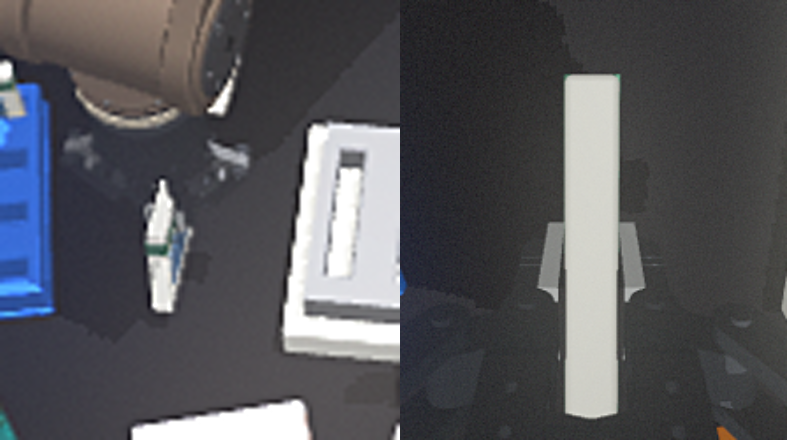

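>>> {"api": "arm_command", "payload": {
  "steps": [
    [0,0,-0.02,0],
    [0,0,-0.02,0],
    [0,0,-0.02,0],
    [0,0,-0.02,0],
    [0,0,-0.02,0],
    [0,0,-0.02,0],
    [0,0,-0.02,0],
    [0,0,-0.02,0]
  ],
  "jaw": 0.24
}}

```text
time: 43.5
tool_pos: [0.5696, -0.1939, 0.0668]
tool_rot: [3.141, -0.0, 2.968]
contact_force: [-0.5, 0.6, -0.4]
gripper_width: 0.235
grip_force: 0.0
```

```bash
python3 - <<'E'
from tilt import *
st=r.read_state();p=st['tool_pos'];print(p,st['contact_force'],st['gripper_width'],st['tool_rot'])
w=snap('wrist');s=snap('scene')
print([tuple(map(float,o)) for o in tilt(w,-p[2])[:5]])
for c in ([w],[s],[w,s]):print(fit(c,'cas',(p[0]-.003,p[1],-.176),0,.016,.06))
E
```

```text
[ 0.56956811 -0.19387991  0.06683136] [-0.54571817  0.59925566 -0.40951109] 0.2354020375935477 [ 3.14142806e+00 -1.95212425e-04  2.96775927e+00]
[(143.8370819091797, -0.012, 0.004, -0.16), (143.8118438720703, -0.012, 0.002, -0.12), (142.29019165039062, -0.012, 0.0, -0.08), (142.08863830566406, -0.01, 0.002, -0.2), (141.69754028320312, -0.012, -0.002, -0.04)]
(array([ 0.5672, -0.1937, -0.1707]), np.float64(-116.1))
(array([ 0.5518, -0.1968,  0.0581]), np.float64(-109.5))
(array([ 0.5672, -0.1937, -0.1697]), np.float64(-98.3))
```

>>> {"api": "arm_command", "payload": {
  "steps": [
    [0,0,-0.1,0],
    [0,0,-0.3,0],
    [0,0,-0.5,0],
    [0,0,-0.8,0],
    [0,0,-1,0],
    [0,0,-1,0],
    [0,0,-1,0]
  ],
  "jaw": 0.38
}}

```text
time: 44.18
tool_pos: [0.5699, -0.194, 0.1686]
tool_rot: [-3.141, 0.003, 2.968]
contact_force: [-0.1, -0.0, 0.0]
gripper_width: 0.381
grip_force: 0.0
```

```bash
python3 - <<'E'
from h import *
st=r.read_state();p=st['tool_pos'];print(p,st['time'],st['tool_rot'])
w=snap('wrist','w8.png');s=snap('scene');t=snap('top')
for c in ([w],[s],[t],[w,s]):print(fit(c,'cas',(.5675,-.194,-.176),0,.016,.09))
b=cv2.resize(w['img'][60:400,130:510,::-1],None,fx=1.3,fy=1.3); a=cv2.resize(s['img'][160:250,240:340,::-1],None,fx=3,fy=3)
b[:270,:300]=a; cv2.imwrite('pics/c8.png',b)
E
```

```text
[ 0.56989377 -0.19399348  0.16858625] 44.1833 [-3.14098312e+00  2.60220264e-03  2.96787106e+00]
(array([ 0.5854, -0.1971, -0.1693]), np.float64(-148.6))
(array([ 0.5889, -0.1954, -0.1664]), np.float64(-147.9))
(array([ 0.6043, -0.1739, -0.1236]), np.float64(-44.3))
(array([ 0.5855, -0.1969, -0.1687]), np.float64(-144.9))
```

View pics/c8.png

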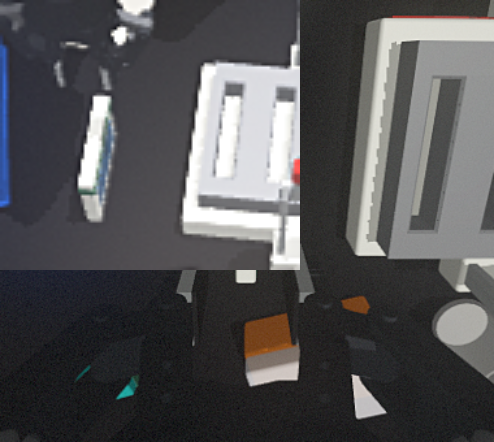

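The inset shows the cassette standing upright and free on the bench. The fits put its centre at (0.5855, -0.197). Regripping at the centre.

>>> {"api": "arm_command", "payload": {
  "steps": [
    [-0.159,-0.003,0,-0.01],
    [-0.159,-0.003,0.1,-0.01],
    [-0.159,-0.003,0.3,-0.01],
    [-0.159,-0.003,0.6,-0.01],
    [-0.159,-0.003,0.9,-0.01],
    [-0.159,-0.003,1,-0.01],
    [-0.159,-0.003,1,-0.01],
    [-0.159,-0.003,1,-0.01]
  ]
}}

```text
time: 45.0
tool_pos: [0.585, -0.1969, 0.0667]
tool_rot: [3.141, -0.001, 2.973]
contact_force: [-0.1, 0.6, 0.5]
gripper_width: 0.384
grip_force: 0.0
```

>>> {"api": "arm_command", "payload": {
  "steps": [
    [0,0,0.04,0],
    [0,0,0.04,0],
    [0,0,0.04,0],
    [0,0,0.04,0],
    [0,0,0.04,0],
    [0,0,0.04,0],
    [0,0,0.04,0],
    [0,0,0.04,0]
  ],
  "jaw": 0,
  "force": 60
}}

```text
time: 45.67
tool_pos: [0.5855, -0.197, 0.0639]
tool_rot: [-3.141, 0.001, 2.973]
contact_force: [-0.7, 0.4, 6.6]
gripper_width: 0.154
grip_force: 59.8
```

>>> {"api": "arm_command", "payload": {
  "steps": [
    [0,0,-0.3,0],
    [0,0,-0.6,0],
    [0,0,-0.9,0],
    [0,0,-1,0],
    [0,0,-1,0]
  ]
}}

```text
time: 46.08
tool_pos: [0.586, -0.1973, 0.1656]
tool_rot: [-3.14, 0.005, 2.973]
contact_force: [-0.3, 0.1, -1.2]
gripper_width: 0.155
grip_force: 58.7
```

```bash
python3 - <<'E'
from h import *
st=r.read_state();p=st['tool_pos'];print(st['time'],p,st['tool_rot'],st['gripper_width'])
w=snap('wrist')
for o in(-.069,-.0645,-.06): print(fit([w],'cas',(p[0]-.001,p[1],-.174),p[2]+o,.01,.05))
plan((*p,st['tool_rot'][2]),[(.5837,-.0152,.22,2.966)])
E
```

```text
46.0833 [ 0.58604217 -0.19728123  0.16560879] [-3.1404785   0.00453099  2.97283145] 0.15475119145724156
(array([ 0.5859, -0.1977, -0.1676]), np.float64(-131.2))
(array([ 0.5816, -0.197 , -0.1671]), np.float64(-131.5))
(array([ 0.5772, -0.1962, -0.1655]), np.float64(-102.5))
[0.184, 1.0, -0.304, 0.008] rows 3
[0.148, 0.79, -0.24, 0.006] rows 3
  -- at [ 0.5837 -0.0152  0.22    2.966 ]
```

>>> {"api": "arm_command", "payload": {
  "steps": [
    [0.05,0.2,-0.304,0.0],
    [0.1,0.5,-0.304,0.008],
    [0.15,0.8,-0.304,0.008],
    [0.184,1,-0.304,0.008],
    [0.184,1,-0.304,0.008]
  ]
}}

```text
time: 46.55
tool_pos: [0.583, -0.0918, 0.1914]
tool_rot: [3.141, -0.003, 2.971]
contact_force: [-0.1, 0.1, -1.4]
gripper_width: 0.149
grip_force: 58.8
```

>>> {"api": "arm_command", "payload": {
  "steps": [
    [0.05,0.3,-0.2,0.0],
    [0.1,0.6,-0.24,0.006],
    [0.148,0.79,-0.24,0.006],
    [0.148,0.79,-0.24,0.006],
    [0.148,0.79,-0.24,0.006],
    [0.148,0.79,-0.24,0.006],
    [0.148,0.79,-0.24,0.006]
  ]
}}

```text
time: 47.13
tool_pos: [0.5828, -0.016, 0.2165]
tool_rot: [-3.141, -0.001, 2.965]
contact_force: [0.4, -0.4, -0.9]
gripper_width: 0.153
grip_force: 59.0
```

```bash
python3 - <<'E'
from h import *
st=r.read_state();p=st['tool_pos'];print(st['time'],p,st['tool_rot'],st['gripper_width'])
plan((*p,st['tool_rot'][2]),[(.5838,-.0151,p[2],2.966)])
E
```

```text
47.1333 [ 0.58279271 -0.01596631  0.21647485] [-3.14148646e+00 -1.29270528e-03  2.96477017e+00] 0.15306464078793613
[-0.008, 0.01, -0.0, -0.002] rows 1
  -- at [ 0.5838 -0.0151  0.2165  2.966 ]
```

>>> {"api": "arm_command", "payload": {
  "steps": [
    [0,0.004,0.3,0],
    [0,0.004,0.6,0],
    [0,0.004,0.88,0],
    [0,0.004,0.88,0],
    [0,0.004,0.88,0],
    [0,0.004,0.88,0],
    [0,0.004,0.88,0]
  ]
}}

```text
time: 47.72
tool_pos: [0.5838, -0.0149, 0.1311]
tool_rot: [3.141, 0.003, 2.965]
contact_force: [-0.6, -0.1, -1.5]
gripper_width: 0.15
grip_force: 59.0
```

>>> {"api": "arm_command", "payload": {
  "steps": [
    [0,0,0.04,0],
    [0,0,0.07,0],
    [0,0,0.1,0],
    [0,0,0.1,0]
  ]
}}

```text
time: 48.05
tool_pos: [0.5827, -0.0144, 0.119]
tool_rot: [3.142, -0.0, 2.966]
contact_force: [0.5, 0.1, -1.5]
gripper_width: 0.151
grip_force: 59.0
```

Already 8 mm into the slot with no force, so I'll go on down and release.

>>> {"api": "arm_command", "payload": {
  "steps": [
    [0,0,0.05,0],
    [0,0,0.1,0],
    [0,0,0.15,0],
    [0,0,0.195,0],
    [0,0,0.195,0],
    [0,0,0.195,0]
  ]
}}

```text
time: 48.55
tool_pos: [0.5829, -0.0145, 0.0994]
tool_rot: [3.142, -0.0, 2.966]
contact_force: [-0.1, 0.3, -1.3]
gripper_width: 0.152
grip_force: 59.1
```

>>> {"api": "arm_command", "payload": {
  "steps": [
    [0,0,0,0],
    [0,0,0,0],
    [0,0,0,0],
    [0,0,0,0],
    [0,0,0,0],
    [0,0,0,0]
  ],
  "jaw": 0.38,
  "force": 60
}}

```text
time: 49.05
tool_pos: [0.583, -0.0145, 0.0999]
tool_rot: [3.141, 0.0, 2.966]
contact_force: [-0.4, -0.1, -0.3]
gripper_width: 0.38
grip_force: 0.0
```

>>> {"api": "arm_command", "payload": {
  "steps": [
    [0,0,-0.3,0],
    [0,0,-0.6,0],
    [0,0,-1,0],
    [0,0,-1,0],
    [0,0,-1,0]
  ]
}}

```text
time: 49.47
tool_pos: [0.5836, -0.0146, 0.2019]
tool_rot: [3.141, 0.004, 2.966]
contact_force: [-0.4, 0.4, -0.8]
gripper_width: 0.38
grip_force: 0.0
```

>>> {"api": "arm_command", "payload": {
  "steps": [
    [-0.195,-1,-0.114,0],
    [-0.195,-1,-0.114,0],
    [-0.195,-1,-0.114,0],
    [-0.195,-1,-0.114,0],
    [-0.195,-1,-0.114,0]
  ]
}}

```text
time: 49.88
tool_pos: [0.5841, -0.1172, 0.2099]
tool_rot: [3.141, -0.002, 2.964]
contact_force: [0.0, 0.3, -0.4]
gripper_width: 0.383
grip_force: 0.0
```

>>> {"api": "arm_command", "payload": {
  "steps": [
    [-0.063,-0.321,-0.036,0],
    [-0.063,-0.321,-0.036,0],
    [-0.063,-0.321,-0.036,0]
  ]
}}

```text
time: 50.13
tool_pos: [0.585, -0.1488, 0.214]
tool_rot: [3.141, -0.001, 2.965]
contact_force: [0.5, 0.7, -0.3]
gripper_width: 0.379
grip_force: 0.0
```

>>> {"api": "arm_command", "payload": {
  "steps": [
    [0.367,-0.858,0.129,1],
    [0.367,-0.858,0.129,1],
    [0.367,-0.858,0.129,1],
    [0.367,-0.858,0.129,1],
    [0.367,-0.858,0.129,1]
  ]
}}

```text
time: 50.55
tool_pos: [0.5337, -0.2264, 0.2014]
tool_rot: [3.141, -0.001, 2.459]
contact_force: [0.7, 0.3, -0.7]
gripper_width: 0.378
grip_force: 0.0
```

>>> {"api": "arm_command", "payload": {
  "steps": [
    [-0.089,-0.928,0.129,1],
    [-0.089,-0.928,0.129,1],
    [-0.089,-0.928,0.129,1],
    [-0.089,-0.928,0.129,1],
    [-0.089,-0.928,0.129,1]
  ]
}}

```text
time: 50.97
tool_pos: [0.483, -0.3045, 0.1886]
tool_rot: [-3.141, -0.001, 1.964]
contact_force: [0.6, 0.2, -0.2]
gripper_width: 0.38
grip_force: 0.0
```

>>> {"api": "arm_command", "payload": {
  "steps": [
    [-0.368,-0.543,0.091,0.704],
    [-0.368,-0.543,0.091,0.704],
    [-0.368,-0.543,0.091,0.704],
    [-0.368,-0.543,0.091,0.704],
    [-0.368,-0.543,0.091,0.704],
    [-0.368,-0.543,0.091,0.704],
    [-0.368,-0.543,0.091,0.704]
  ]
}}

```text
time: 51.55
tool_pos: [0.4478, -0.359, 0.1801]
tool_rot: [3.141, -0.0, 1.62]
contact_force: [-0.5, -0.7, -0.6]
gripper_width: 0.379
grip_force: 0.0
```

```bash
python3 - <<'E'
from h import *
st=r.read_state();p=st['tool_pos'];print(st['time'],p,st['tool_rot'])
w=snap('wrist');s=snap('scene')
print(fit([w],'cas',(.4494,-.3607,1.613),.008,.008,.06),fit([s],'cas',(.4494,-.3607,1.613),.008,.008,.06))
plan((*p,st['tool_rot'][2]),[(.4496,-.3605,p[2],1.612),(.4496,-.3605,.072,1.612)])
E
```

```text
51.55 [ 0.44776095 -0.35902698  0.18007251] [ 3.14136990e+00 -2.83314323e-05  1.61973226e+00]
(array([ 0.4488, -0.3607,  1.6118]), np.float64(-147.5)) (array([ 0.4515, -0.3584,  1.6143]), np.float64(-147.8))
[-0.016, 0.018, -0.0, 0.015] rows 1
  -- at [ 0.4496 -0.3605  0.1801  1.612 ]
[0.0, 0.0, 1.0, -0.0] rows 3
[0.0, 0.0, 0.081, -0.0] rows 1
  -- at [ 0.4496 -0.3605  0.072   1.612 ]
```

>>> {"api": "arm_command", "payload": {
  "steps": [
    [-0.002,0.018,0,0.01],
    [-0.002,0.018,0.3,0.01],
    [-0.002,0.018,0.6,0.01],
    [-0.002,0.018,0.9,0.01],
    [-0.002,0.018,1,0.01],
    [-0.002,0.018,1,0.01],
    [-0.002,0.018,1,0.01]
  ]
}}

```text
time: 52.23
tool_pos: [0.4492, -0.3603, 0.0805]
tool_rot: [-3.142, -0.0, 1.609]
contact_force: [-0.7, -0.6, 0.4]
gripper_width: 0.381
grip_force: 0.0
```

>>> {"api": "arm_command", "payload": {
  "steps": [
    [0,0,0.08,0],
    [0,0,0.08,0],
    [0,0,0.08,0],
    [0,0,0.08,0],
    [0,0,0.08,0],
    [0,0,0.08,0],
    [0,0,0.08,0],
    [0,0,0.08,0]
  ],
  "jaw": 0
}}

```text
time: 52.9
tool_pos: [0.449, -0.3602, 0.0725]
tool_rot: [3.141, 0.0, 1.609]
contact_force: [-0.8, 2.2, 5.8]
gripper_width: 0.15
grip_force: 59.3
```

>>> {"api": "arm_command", "payload": {
  "steps": [
    [0,0,-0.3,0],
    [0,0,-0.6,0],
    [0,0,-0.9,0],
    [0,0,-1,0],
    [0,0,-1,0],
    [0,0,-1,0]
  ]
}}

```text
time: 53.4
tool_pos: [0.4486, -0.3599, 0.1714]
tool_rot: [-3.142, -0.0, 1.609]
contact_force: [0.8, -0.1, -3.1]
gripper_width: 0.153
grip_force: 58.8
```

```bash
python3 - <<'E'
from h import *
st=r.read_state();p=st['tool_pos'];print(st['time'],p,st['tool_rot'],st['gripper_width'])
plan((*p,st['tool_rot'][2]),[(.575,-.19,.22,2.966),(.5746,-.0662,.22,2.966)])
E
```

```text
53.4 [ 0.44864332 -0.35991926  0.17142419] [-3.14158173e+00 -1.15930300e-04  1.60877907e+00] 0.15346825968593827
[0.608, 0.489, -0.179, -1.0] rows 5
[0.299, 0.72, -0.179, -1.0] rows 5
[-0.059, 0.554, -0.128, -0.714] rows 3
  -- at [ 0.575 -0.19   0.22   2.966]
[0.181, 1.0, -0.0, -0.0] rows 3
[0.039, 0.218, -0.0, -0.0] rows 1
  -- at [ 0.5746 -0.0662  0.22    2.966 ]
```

>>> {"api": "arm_command", "payload": {
  "steps": [
    [0.15,0.12,-0.05,-0.25],
    [0.3,0.25,-0.1,-0.5],
    [0.608,0.489,-0.179,-1],
    [0.608,0.489,-0.179,-1],
    [0.608,0.489,-0.179,-1]
  ]
}}

```text
time: 53.82
tool_pos: [0.4958, -0.2959, 0.188]
tool_rot: [-3.141, -0.002, 2.117]
contact_force: [-0.1, -0.7, -1.3]
gripper_width: 0.148
grip_force: 58.9
```

>>> {"api": "arm_command", "payload": {
  "steps": [
    [0.299,0.72,-0.179,-1],
    [0.299,0.72,-0.179,-1],
    [0.299,0.72,-0.179,-1],
    [0.299,0.72,-0.179,-1],
    [0.299,0.72,-0.179,-1]
  ]
}}

```text
time: 54.23
tool_pos: [0.5415, -0.2349, 0.206]
tool_rot: [-3.141, -0.003, 2.611]
contact_force: [-0.5, 0.1, -1.6]
gripper_width: 0.149
grip_force: 59.1
```

>>> {"api": "arm_command", "payload": {
  "steps": [
    [-0.059,0.554,-0.128,-0.714],
    [-0.059,0.554,-0.128,-0.714],
    [-0.059,0.554,-0.128,-0.714],
    [-0.059,0.554,-0.128,-0.714],
    [-0.059,0.554,-0.128,-0.714]
  ]
}}

```text
time: 54.65
tool_pos: [0.5745, -0.1908, 0.2194]
tool_rot: [3.141, -0.002, 2.957]
contact_force: [-0.0, -0.2, -0.8]
gripper_width: 0.154
grip_force: 59.3
```

>>> {"api": "arm_command", "payload": {
  "steps": [
    [0.05,0.3,0,0],
    [0.12,0.65,0,0],
    [0.181,1,0,0],
    [0.181,1,0,0],
    [0.181,1,0,0]
  ]
}}

```text
time: 55.07
tool_pos: [0.5744, -0.088, 0.2202]
tool_rot: [3.142, -0.001, 2.961]
contact_force: [-0.2, -0.0, -1.3]
gripper_width: 0.148
grip_force: 59.3
```

>>> {"api": "arm_command", "payload": {
  "steps": [
    [0.039,0.218,0,0],
    [0.039,0.218,0,0],
    [0.039,0.218,0,0],
    [0.039,0.218,0,0],
    [0.039,0.218,0,0]
  ]
}}

```text
time: 55.48
tool_pos: [0.5748, -0.0677, 0.2204]
tool_rot: [-3.141, -0.0, 2.963]
contact_force: [-0.4, 0.9, -0.8]
gripper_width: 0.15
grip_force: 59.4
```

```bash
python3 - <<'E'
from h import *
st=r.read_state();p=st['tool_pos'];print(st['time'],p,st['tool_rot'],st['gripper_width'])
plan((*p,st['tool_rot'][2]),[(.5746,-.0662,p[2],2.966)])
E
```

```text
55.4833 [ 0.57475746 -0.06769405  0.22037986] [-3.14149589e+00 -1.82390391e-04  2.96306213e+00] 0.14968160665006716
[0.004, 0.014, -0.0, -0.006] rows 1
  -- at [ 0.5746 -0.0662  0.2204  2.966 ]
```

>>> {"api": "arm_command", "payload": {
  "steps": [
    [0.004,0.008,0.3,-0.006],
    [0.004,0.008,0.6,-0.006],
    [0.004,0.008,0.89,-0.006],
    [0.004,0.008,0.89,-0.006],
    [0.004,0.008,0.89,-0.006],
    [0.004,0.008,0.89,-0.006],
    [0.004,0.008,0.89,-0.006]
  ]
}}

```text
time: 56.07
tool_pos: [0.5754, -0.066, 0.1334]
tool_rot: [-3.142, 0.003, 2.968]
contact_force: [-0.3, -0.3, -0.6]
gripper_width: 0.153
grip_force: 59.2
```

>>> {"api": "arm_command", "payload": {
  "steps": [
    [0,0,0.04,0],
    [0,0,0.08,0],
    [0,0,0.12,0],
    [0,0,0.12,0]
  ]
}}

```text
time: 56.4
tool_pos: [0.5743, -0.0655, 0.119]
tool_rot: [3.141, -0.001, 2.969]
contact_force: [0.2, -0.5, -1.0]
gripper_width: 0.15
grip_force: 59.3
```

>>> {"api": "arm_command", "payload": {
  "steps": [
    [0,0,0.05,0],
    [0,0,0.1,0],
    [0,0,0.15,0],
    [0,0,0.195,0],
    [0,0,0.195,0],
    [0,0,0.195,0]
  ]
}}

```text
time: 56.9
tool_pos: [0.5745, -0.0656, 0.0997]
tool_rot: [3.141, -0.0, 2.969]
contact_force: [0.5, -0.0, -1.2]
gripper_width: 0.151
grip_force: 59.6
```

>>> {"api": "arm_command", "payload": {
  "steps": [
    [0,0,0,0],
    [0,0,0,0],
    [0,0,0,0],
    [0,0,0,0],
    [0,0,0,0],
    [0,0,0,0]
  ],
  "jaw": 0.38
}}

```text
time: 57.4
tool_pos: [0.5745, -0.0656, 0.1001]
tool_rot: [3.141, 0.0, 2.969]
contact_force: [-0.1, 0.1, -0.2]
gripper_width: 0.382
grip_force: 0.0
```

>>> {"api": "arm_command", "payload": {
  "steps": [
    [0,0,-0.3,0],
    [0,0,-0.6,0],
    [0,0,-1,0],
    [0,0,-1,0],
    [0,0,-1,0]
  ]
}}

```text
time: 57.82
tool_pos: [0.5752, -0.0657, 0.2021]
tool_rot: [-3.141, 0.004, 2.969]
contact_force: [-0.6, -0.4, -0.2]
gripper_width: 0.377
grip_force: 0.0
```

>>> {"api": "arm_command", "payload": {
  "steps": [
    [0.17,0.3,-0.6,0],
    [0.17,0.6,-0.6,0],
    [0.17,1,-0.6,0],
    [0.17,1,-0.6,0],
    [0.17,1,-0.6,0]
  ]
}}

```text
time: 58.23
tool_pos: [0.5747, 0.0379, 0.2591]
tool_rot: [3.142, -0.001, 2.972]
contact_force: [-0.6, -1.0, 0.2]
gripper_width: 0.381
grip_force: 0.0
```

>>> {"api": "arm_command", "payload": {
  "steps": [
    [0.18,1,0,0],
    [0.18,1,0,0],
    [0.18,1,0,0],
    [0.18,1,0,0],
    [0.18,1,0,0],
    [0.18,1,0,0]
  ]
}}

```text
time: 58.73
tool_pos: [0.5744, 0.1362, 0.2591]
tool_rot: [-3.141, -0.001, 2.968]
contact_force: [0.9, -0.5, -0.8]
gripper_width: 0.379
grip_force: 0.0
```

```bash
python3 - <<'E'
from h import *
st=r.read_state();p=st['tool_pos'];print(st['time'],p,st['tool_rot'])
w=snap('wrist','w9.png');s=snap('scene');t=snap('top')
for x,y in((.602,.0876),(.5928,.0364),(.5838,-.015),(.5746,-.066)):print(fit([w],'cas',(x,y,-.176),.035,.008,.05),fit([s],'cas',(x,y,-.176),.035,.008,.05))
for c in([w],[s],[t],[w,t]): print('cover',fit(c,'cover',(.5,.385,.238),0,.03,.15))
for n,c in(('wrist',w),('top',t),('scene',s)):
    for q in('bottle','cover'):
        for m in r.mark_of(n,q)[:1]: print(n,q,round(m['confidence'],2),onz(c,m['uv'],.003).round(4))
print('mat',onz(s,blob(s['img'],(95,120,80),(125,255,255),(370,140,415,180))[0][1],.003))
E
```

```text
58.7333 [0.57435916 0.13616818 0.25910792] [-3.14084746e+00 -1.49884503e-03  2.96809163e+00]
(array([ 0.6016,  0.0882, -0.2088]), np.float64(-102.5)) (array([ 0.6057,  0.0901, -0.1831]), np.float64(-134.4))
(array([ 0.593 ,  0.0378, -0.1809]), np.float64(-132.4)) (array([ 0.5955,  0.0381, -0.1904]), np.float64(-143.3))
(array([ 0.5828, -0.0143, -0.1801]), np.float64(-116.7)) (array([ 0.5855, -0.0139, -0.1458]), np.float64(-139.9))
(array([ 0.5747, -0.0657, -0.1745]), np.float64(-144.1)) (array([ 0.5784, -0.0644, -0.1668]), np.float64(-146.4))
cover (array([0.5105, 0.4037, 0.2347]), np.float64(-44.1))
cover (array([0.5251, 0.3586, 0.2493]), np.float64(-72.9))
cover (array([0.5196, 0.4006, 0.3292]), np.float64(-35.5))
cover (array([0.5109, 0.4036, 0.2335]), np.float64(-34.8))
wrist bottle 0.95 [0.3912 0.2053 0.003 ]
wrist cover 0.8 [0.4907 0.3727 0.003 ]
top bottle 0.52 [0.3975 0.2024 0.003 ]
scene bottle 0.78 [0.3773 0.2037 0.003 ]
scene cover 0.72 [0.4881 0.3687 0.003 ]
mat [0.41921988 0.18607356 0.003     ]
```

View pics/w9.png

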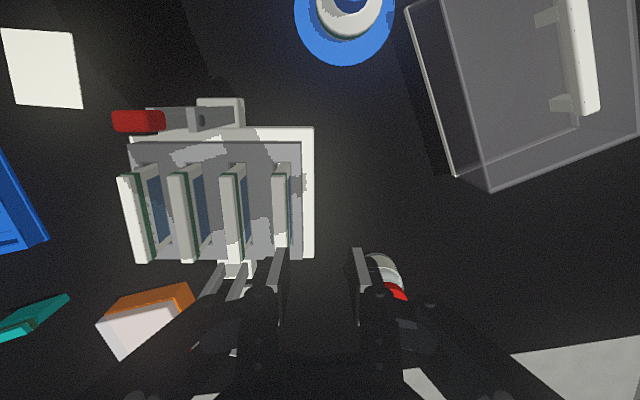

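All four cassettes stand in their slots (columns 140–285, rows 170–265). The bottle is on the mat. Next I'll move over the cover.

```bash
python3 - <<'E'
from h import *
plan((.5744,.1362,.259,2.968),[(.5,.36,.32,1.808)])
E
```

```text
[0.482, 0.895, -0.263, 1.0] rows 5
[0.852, 0.554, -0.263, 1.0] rows 5
[0.324, 0.025, -0.084, 0.32] rows 2
  -- at [0.5   0.36  0.32  1.808]
```

>>> {"api": "arm_command", "payload": {
  "steps": [
    [0.482,0.895,-0.263,1],
    [0.482,0.895,-0.263,1],
    [0.482,0.895,-0.263,1],
    [0.482,0.895,-0.263,1],
    [0.482,0.895,-0.263,1]
  ],
  "jaw": 0.5
}}

```text
time: 59.6
tool_pos: [0.5419, 0.2352, 0.2869]
tool_rot: [3.141, 0.001, 2.465]
contact_force: [-0.1, -0.7, 0.1]
gripper_width: 0.494
grip_force: 0.0
```

>>> {"api": "arm_command", "payload": {
  "steps": [
    [0.852,0.554,-0.263,1],
    [0.852,0.554,-0.263,1],
    [0.852,0.554,-0.263,1],
    [0.852,0.554,-0.263,1],
    [0.852,0.554,-0.263,1]
  ]
}}

```text
time: 60.02
tool_pos: [0.51, 0.3309, 0.3127]
tool_rot: [3.141, 0.0, 1.968]
contact_force: [0.1, 0.0, 0.3]
gripper_width: 0.502
grip_force: 0.0
```

>>> {"api": "arm_command", "payload": {
  "steps": [
    [0.324,0.025,-0.084,0.32],
    [0.324,0.025,-0.084,0.32],
    [0.324,0.025,-0.084,0.32],
    [0.324,0.025,-0.084,0.32],
    [0.324,0.025,-0.084,0.32]
  ]
}}

```text
time: 60.43
tool_pos: [0.5004, 0.36, 0.3207]
tool_rot: [-3.141, 0.0, 1.812]
contact_force: [1.1, -0.8, -0.1]
gripper_width: 0.498
grip_force: 0.0
```

```bash
python3 - <<'E'
from h import *
st=r.read_state();p=st['tool_pos'];print(st['time'],p,st['tool_rot'])
w=snap('wrist','w10.png')
MOD['han']=rect(0,0,.016,.1,.135,25)
for m in r.mark_of('wrist','cover')[:2]: print(m['confidence'],onz(w,m['uv'],0))
print(fit([w],'cover',(.49,.37,.237),0,.05,.12)); print(fit([w],'han',(.49,.37,.237),0,.05,.12))
E
```

```text
60.4333 [0.50043241 0.36001568 0.3206592 ] [-3.14088019e+00  3.69644055e-04  1.81183123e+00]
0.74 [0.49450776 0.37481849 0.        ]
(array([0.4447, 0.3372, 0.2296]), np.float64(-56.7))
(array([0.4586, 0.3239, 0.1409]), np.float64(-73.9))
```

View pics/w10.png

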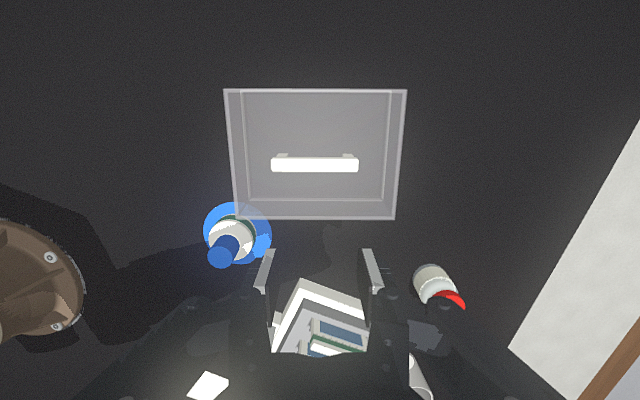

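The handle runs left–right in this picture ((270–358), row 164), so the cover's long side lies roughly along world x. My earlier yaw guess was a quarter turn off, so I'm refitting.

```bash
python3 - <<'E'
from h import *
st=r.read_state();p=st['tool_pos']
MOD['han']=rect(0,0,.016,.1,.135,25)
MOD['top']=rect(0,0,.166,.216,.095,25)
w=snap('wrist');t=snap('top');s=snap('scene')
o=onz(w,(314,164),.13);print(o); x0=(o[0],o[1],.241-np.pi/2)
for n,c in(('w',[w]),('s',[s]),('t',[t]),('ws',[w,s])):
    for m in('cover','han','top'): print(n,m,fit(c,m,x0,0,.02,.12))
E
```

```text
[0.49169574 0.37515839 0.13      ]
w cover (array([ 0.492 ,  0.3749, -1.3374]), np.float64(-109.5))
w han (array([ 0.4919,  0.375 , -1.3321]), np.float64(-137.7))
w top (array([ 0.4921,  0.3746, -1.335 ]), np.float64(-144.6))
s cover (array([ 0.4941,  0.375 , -1.3286]), np.float64(-128.4))
s han (array([ 0.4944,  0.3753, -1.3391]), np.float64(-145.5))
s top (array([ 0.4937,  0.3755, -1.3338]), np.float64(-133.6))
t cover (array([ 0.4927,  0.3766, -1.3308]), np.float64(-121.5))
t han (array([ 0.4926,  0.3766, -1.3288]), np.float64(-144.4))
t top (array([ 0.4932,  0.3769, -1.3318]), np.float64(-136.6))
ws cover (array([ 0.4924,  0.3748, -1.3377]), np.float64(-117.7))
ws han (array([ 0.492 ,  0.3751, -1.3314]), np.float64(-140.1))
ws top (array([ 0.4923,  0.3749, -1.3358]), np.float64(-137.8))
```

```bash
python3 - <<'E'
from h import *
st=r.read_state();p=st['tool_pos']
plan((*p,st['tool_rot'][2]),[(.4927,.3755,.22,.238),(.4927,.3755,.1135,.238)])
print('carry');plan((.4927,.3755,.1135,.238),[(.4927,.3755,.34,.238),(.5883,.0108,.34,1.394)])
E
```

```text
[0.051, -0.012, 0.321, 1.0] rows 5
[0.039, -0.035, 0.321, 1.0] rows 5
[0.018, -0.05, 0.321, 1.0] rows 5
[-0.001, -0.007, 0.046, 0.142] rows 1
  -- at [0.4927 0.3755 0.22   0.238 ]
[0.0, 0.0, 1.0, -0.0] rows 3
[0.0, 0.0, 0.065, -0.0] rows 1
  -- at [0.4927 0.3755 0.1135 0.238 ]
carry
[0.0, 0.0, -1.0, -0.0] rows 3
[0.0, 0.0, -1.0, -0.0] rows 3
[0.0, 0.0, -0.265, -0.0] rows 1
  -- at [0.4927 0.3755 0.34   0.238 ]
[0.018, 1.0, -0.0, -0.613] rows 3
[-0.297, 1.0, -0.0, -0.64] rows 3
[-0.696, 1.0, -0.0, -0.747] rows 4
[-0.423, 0.283, -0.0, -0.312] rows 2
  -- at [0.5883 0.0108 0.34   1.394 ]
```

>>> {"api": "arm_command", "payload": {
  "steps": [
    [0.051,-0.012,0.321,1],
    [0.051,-0.012,0.321,1],
    [0.051,-0.012,0.321,1],
    [0.051,-0.012,0.321,1],
    [0.051,-0.012,0.321,1]
  ]
}}

```text
time: 61.1
tool_pos: [0.4977, 0.3657, 0.2889]
tool_rot: [-3.141, 0.0, 1.304]
contact_force: [-0.6, -0.0, -1.0]
gripper_width: 0.502
grip_force: 0.0
```

>>> {"api": "arm_command", "payload": {
  "steps": [
    [0.039,-0.035,0.321,1],
    [0.039,-0.035,0.321,1],
    [0.039,-0.035,0.321,1],
    [0.039,-0.035,0.321,1],
    [0.039,-0.035,0.321,1]
  ]
}}

```text
time: 61.52
tool_pos: [0.4953, 0.3704, 0.2569]
tool_rot: [-3.142, -0.0, 0.808]
contact_force: [-0.1, -0.0, -0.1]
gripper_width: 0.499
grip_force: 0.0
```

>>> {"api": "arm_command", "payload": {
  "steps": [
    [0.018,-0.05,0.32,1],
    [0.018,-0.05,0.32,1],
    [0.018,-0.05,0.32,1],
    [0.018,-0.05,0.32,1],
    [0.018,-0.05,0.32,1],
    [0.018,-0.05,0.32,1]
  ]
}}

```text
time: 62.02
tool_pos: [0.4929, 0.3753, 0.2251]
tool_rot: [-3.141, -0.0, 0.318]
contact_force: [0.3, -0.3, -0.5]
gripper_width: 0.496
grip_force: 0.0
```

>>> {"api": "arm_command", "payload": {
  "steps": [
    [0,-0.007,0.04,0.142],
    [0,-0.007,0.04,0.142],
    [0,-0.007,0.04,0.142],
    [0,-0.007,0.04,0.142]
  ]
}}

```text
time: 62.35
tool_pos: [0.4927, 0.3759, 0.2211]
tool_rot: [-3.141, -0.0, 0.243]
contact_force: [0.1, 0.0, -0.3]
gripper_width: 0.502
grip_force: 0.0
```

```bash
python3 - <<'E'
from h import *
st=r.read_state();p=st['tool_pos'];print(st['time'],p,st['tool_rot'])
MOD['han']=rect(0,0,.016,.1,.135,25)
s=snap('scene');print(fit([s],'cover',(.493,.3755,-1.333),0,.02,.06))
plan((*p,st['tool_rot'][2]),[(.4927,.3755,p[2],.238),(.4927,.3755,.1135,.238)])
E
```

```text
62.35 [0.4927086  0.37593605 0.22112744] [-3.14145431e+00 -2.50815754e-04  2.42857622e-01]
(array([ 0.4942,  0.3751, -1.3288]), np.float64(-126.7))
[-0.001, 0.004, -0.0, 0.01] rows 1
  -- at [0.4927 0.3755 0.2211 0.238 ]
[0.0, 0.0, 1.0, -0.0] rows 3
[0.0, 0.0, 0.076, -0.0] rows 1
  -- at [0.4927 0.3755 0.1135 0.238 ]
```

>>> {"api": "arm_command", "payload": {
  "steps": [
    [0,0,0.3,0.005],
    [0,0,0.6,0.005],
    [0,0,0.9,0.005],
    [0,0,1,0.005],
    [0,0,1,0.005],
    [0,0,1,0.005]
  ]
}}

```text
time: 62.9
tool_pos: [0.493, 0.3762, 0.1216]
tool_rot: [-3.141, -0.0, 0.236]
contact_force: [-0.4, 1.1, 0.5]
gripper_width: 0.499
grip_force: 0.0
```

>>> {"api": "arm_command", "payload": {
  "steps": [
    [0,0,0.07,0],
    [0,0,0.07,0],
    [0,0,0.07,0],
    [0,0,0.07,0]
  ]
}}

```text
time: 63.23
tool_pos: [0.4929, 0.3761, 0.1148]
tool_rot: [-3.141, -0.001, 0.236]
contact_force: [0.1, -0.6, 0.3]
gripper_width: 0.499
grip_force: 0.0
```

>>> {"api": "arm_command", "payload": {
  "steps": [
    [0,0,0,0],
    [0,0,0,0],
    [0,0,0,0],
    [0,0,0,0],
    [0,0,0,0],
    [0,0,0,0],
    [0,0,0,0],
    [0,0,0,0],
    [0,0,0,0]
  ],
  "jaw": 0,
  "force": 90
}}

```text
time: 63.98
tool_pos: [0.4928, 0.376, 0.1144]
tool_rot: [-3.141, -0.001, 0.235]
contact_force: [-0.5, -0.9, 5.4]
gripper_width: 0.177
grip_force: 87.9
```

>>> {"api": "arm_command", "payload": {
  "steps": [
    [0,0,-0.2,0],
    [0,0,-0.4,0],
    [0,0,-0.7,0],
    [0,0,-1,0],
    [0,0,-1,0]
  ]
}}

```text
time: 64.4
tool_pos: [0.494, 0.3769, 0.2189]
tool_rot: [-3.139, -0.007, 0.235]
contact_force: [0.4, 0.4, -3.0]
gripper_width: 0.171
grip_force: 88.6
```

>>> {"api": "arm_command", "payload": {
  "steps": [
    [0,0,-0.3,0],
    [0,0,-0.6,0],
    [0,0,-1,0],
    [0,0,-1,0],
    [0,0,-1,0]
  ]
}}

```text
time: 64.82
tool_pos: [0.4928, 0.3761, 0.3145]
tool_rot: [-3.141, -0.002, 0.235]
contact_force: [-0.5, -0.3, -4.3]
gripper_width: 0.171
grip_force: 89.1
```

>>> {"api": "arm_command", "payload": {
  "steps": [
    [0,0,-0.265,0],
    [0,0,-0.265,0],
    [0,0,-0.265,0],
    [0,0,-0.265,0]
  ]
}}

```text
time: 65.15
tool_pos: [0.4923, 0.3757, 0.338]
tool_rot: [3.141, 0.003, 0.235]
contact_force: [-0.1, 0.4, -5.5]
gripper_width: 0.169
grip_force: 89.1
```

>>> {"api": "arm_command", "payload": {
  "steps": [
    [0,0.25,-0.02,-0.15],
    [0.01,0.5,-0.02,-0.3],
    [0.018,0.75,-0.02,-0.45],
    [0.018,1,-0.02,-0.613],
    [0.018,1,-0.02,-0.613]
  ]
}}

```text
time: 65.57
tool_pos: [0.5183, 0.2756, 0.3404]
tool_rot: [3.141, 0.003, 0.545]
contact_force: [-0.1, 0.2, -4.2]
gripper_width: 0.167
grip_force: 89.1
```

>>> {"api": "arm_command", "payload": {
  "steps": [
    [-0.1,0.33,0,-0.2],
    [-0.2,0.66,0,-0.43],
    [-0.297,1,0,-0.64],
    [-0.297,1,0,-0.64]
  ]
}}

```text
time: 65.9
tool_pos: [0.5448, 0.1737, 0.3406]
tool_rot: [-3.141, 0.003, 0.867]
contact_force: [-0.0, 0.6, -3.8]
gripper_width: 0.167
grip_force: 89.2
```

>>> {"api": "arm_command", "payload": {
  "steps": [
    [-0.23,0.33,0,-0.25],
    [-0.46,0.66,0,-0.5],
    [-0.696,1,0,-0.747],
    [-0.696,1,0,-0.747],
    [-0.696,1,0,-0.747]
  ]
}}

```text
time: 66.32
tool_pos: [0.5747, 0.058, 0.3405]
tool_rot: [-3.139, 0.001, 1.233]
contact_force: [0.1, 0.7, -4.2]
gripper_width: 0.171
grip_force: 89.3
```

>>> {"api": "arm_command", "payload": {
  "steps": [
    [-0.2,0.14,0,-0.15],
    [-0.423,0.283,0,-0.312],
    [-0.423,0.283,0,-0.312],
    [-0.423,0.283,0,-0.312],
    [-0.423,0.283,0,-0.312],
    [-0.423,0.283,0,-0.312]
  ]
}}

```text
time: 66.82
tool_pos: [0.5869, 0.0122, 0.342]
tool_rot: [-3.141, -0.0, 1.391]
contact_force: [-0.5, 0.1, -4.2]
gripper_width: 0.168
grip_force: 89.3
```

```bash
python3 - <<'E'
from h import *
st=r.read_state();p=st['tool_pos'];print(st['time'],p,st['tool_rot'])
s=snap('scene');t=snap('top','t11.png')
MOD['top']=np.concatenate([rect(0,0,.166,.216,.095,25),rect(0,0,.166,.216,0,25)])
z=p[2]-.1144
for c in([s],[t]):print(fit(c,'top',(p[0],p[1],-.177),z,.012,.06))
plan((*p,st['tool_rot'][2]),[(.5883,.0108,p[2],1.394)])
E
```

```text
66.8167 [0.58691053 0.01222902 0.34195936] [-3.14082829e+00 -3.18071475e-04  1.39091490e+00]
(array([ 0.5889,  0.0109, -0.1798]), np.float64(-105.8))
(array([ 0.5885,  0.0098, -0.1684]), np.float64(-70.4))
[-0.012, 0.016, -0.0, -0.006] rows 1
  -- at [0.5883 0.0108 0.342  1.394 ]
```

>>> {"api": "arm_command", "payload": {
  "steps": [
    [-0.006,0.01,0.2,-0.006],
    [-0.006,0.01,0.4,-0.006],
    [-0.006,0.01,0.6,-0.006],
    [-0.006,0.01,0.8,-0.006],
    [-0.006,0.01,1,-0.006],
    [-0.006,0.01,1,-0.006],
    [-0.006,0.01,1,-0.006]
  ]
}}

```text
time: 67.5
tool_pos: [0.588, 0.0107, 0.2422]
tool_rot: [-3.14, -0.0, 1.394]
contact_force: [0.0, 0.2, -2.8]
gripper_width: 0.17
grip_force: 89.3
```

>>> {"api": "arm_command", "payload": {
  "steps": [
    [0,0,0.2,0],
    [0,0,0.35,0],
    [0,0,0.5,0],
    [0,0,0.55,0],
    [0,0,0.55,0],
    [0,0,0.55,0]
  ]
}}

```text
time: 68.0
tool_pos: [0.5887, 0.0103, 0.1887]
tool_rot: [3.14, -0.0, 1.394]
contact_force: [-0.5, -0.3, -3.6]
gripper_width: 0.166
grip_force: 89.2
```

```bash
python3 - <<'E'
from h import *
st=r.read_state();p=st['tool_pos'];print(st['time'],p,st['tool_rot'])
s=snap('scene','s11.png');w=snap('wrist')
MOD['top']=np.concatenate([rect(0,0,.166,.216,.095,25),rect(0,0,.166,.216,0,25)])
MOD['base']=rect(0,0,.18,.23,.035)
z=p[2]-.1144
for c in([s],[w]):print(fit(c,'top',(p[0],p[1],-.177),z,.012,.06),fit(c,'base',(.588,.011,-.177),0,.008,.04))
E
```

```text
68.0 [0.58871729 0.01025867 0.18871476] [ 3.13991538e+00 -2.25375826e-04  1.39440072e+00]
(array([ 0.5905,  0.01  , -0.1742]), np.float64(-121.6)) (array([ 0.5875,  0.0075, -0.148 ]), np.float64(-119.0))
(array([ 0.5916,  0.022 , -0.1736]), np.float64(-55.3)) (array([ 0.5965,  0.0195, -0.1744]), np.float64(-81.4))
```

>>> {"api": "arm_command", "payload": {
  "steps": [
    [0.004,-0.011,0.05,0],
    [0.004,-0.011,0.1,0],
    [0.004,-0.011,0.15,0],
    [0.004,-0.011,0.2,0],
    [0.004,-0.011,0.2,0],
    [0.004,-0.011,0.2,0]
  ]
}}

```text
time: 68.6
tool_pos: [0.587, 0.0107, 0.1669]
tool_rot: [-3.141, 0.0, 1.394]
contact_force: [0.2, 0.3, -3.9]
gripper_width: 0.171
grip_force: 89.2
```

>>> {"api": "arm_command", "payload": {
  "steps": [
    [0,0,0.05,0],
    [0,0,0.1,0],
    [0,0,0.1,0]
  ]
}}

```text
time: 68.85
tool_pos: [0.5867, 0.0108, 0.1563]
tool_rot: [-3.14, 0.0, 1.394]
contact_force: [0.3, 1.1, -4.4]
gripper_width: 0.171
grip_force: 89.2
```

>>> {"api": "arm_command", "payload": {
  "steps": [
    [0,0,0.03,0],
    [0,0,0.05,0],
    [0,0,0.065,0],
    [0,0,0.065,0],
    [0,0,0.065,0]
  ]
}}

```text
time: 69.27
tool_pos: [0.5871, 0.0108, 0.1509]
tool_rot: [3.142, -0.0, 1.394]
contact_force: [-0.5, -0.1, -4.0]
gripper_width: 0.172
grip_force: 89.3
```

>>> {"api": "arm_command", "payload": {
  "steps": [
    [0,0,0,0],
    [0,0,0,0],
    [0,0,0,0],
    [0,0,0,0],
    [0,0,0,0],
    [0,0,0,0],
    [0,0,0,0]
  ],
  "jaw": 0.5
}}

```text
time: 69.85
tool_pos: [0.5871, 0.0108, 0.151]
tool_rot: [3.141, -0.0, 1.394]
contact_force: [-0.4, -1.3, 0.8]
gripper_width: 0.499
grip_force: 0.0
```

>>> {"api": "arm_command", "payload": {
  "steps": [
    [0,0,-0.3,0],
    [0,0,-0.6,0],
    [0,0,-1,0],
    [0,0,-1,0],
    [0,0,-1,0]
  ]
}}

```text
time: 70.27
tool_pos: [0.5877, 0.0107, 0.253]
tool_rot: [3.137, -0.0, 1.394]
contact_force: [-0.1, -0.7, -0.4]
gripper_width: 0.502
grip_force: 0.0
```

>>> {"api": "arm_command", "payload": {
  "steps": [
    [0.3,0,-0.6,0],
    [0.6,0,-0.6,0],
    [1,0,-0.6,0],
    [1,0,-0.6,0],
    [1,0,-0.6,0],
    [1,0,-0.6,0]
  ],
  "jaw": 0
}}

```text
time: 70.77
tool_pos: [0.6042, 0.1091, 0.3095]
tool_rot: [-3.139, 0.001, 1.395]
contact_force: [-0.1, -0.2, -0.3]
gripper_width: -0.002
grip_force: 0.0
```

```bash
python3 - <<'E'
from h import *
st=r.read_state();p=st['tool_pos'];print(st['time'],p,st['tool_rot'],st['joint_positions'].round(2))
s=snap('scene','s12.png');t=snap('top','t12.png');w=snap('wrist')
MOD['top']=np.concatenate([rect(0,0,.166,.216,.095,25),rect(0,0,.016,.1,.135,25)])
for c in([s],[t],[w]):print(fit(c,'top',(.588,.011,-.177),.035,.012,.06))
rd=((0,150,80),(8,255,255))
a=blob(t['img'],*rd,(255,130,320,260));b=blob(s['img'],*rd,(325,120,365,240));print(a,b)
for n,c in(('wrist',w),('top',t),('scene',s)):
    for q in('clamp_front_tip','clamp_rear_tip'): print(n,q,[(np.round(m['uv']).tolist(),round(m['confidence'],2)) for m in r.mark_of(n,q)[:2]])
cv2.imwrite('pics/c12.png',np.hstack([cv2.resize(s['img'][100:300,280:480,::-1],(400,400)),cv2.resize(t['img'][110:310,180:380,::-1],(400,400))]))
E
```

```text
70.7667 [0.60424066 0.10912455 0.30948152] [-3.13949035e+00  7.19960221e-04  1.39521661e+00] [ 0.07  0.42  1.49 -0.    1.24  0.25]
(array([ 0.5881,  0.0106, -0.1759]), np.float64(-136.7))
(array([ 0.5888,  0.0107, -0.172 ]), np.float64(-122.2))
(array([ 0.5906,  0.0223, -0.1712]), np.float64(-59.4))
[(70, [276.0, 239.3]), (54, [293.7, 147.7])] [(74, [342.0, 216.7]), (32, [347.3, 145.6])]
wrist clamp_front_tip [([212.0, 295.0], 0.68), ([431.0, 289.0], 0.54)]
wrist clamp_rear_tip [([429.0, 297.0], 0.78)]
top clamp_front_tip [([274.0, 240.0], 0.54), ([348.0, 152.0], 0.38)]
top clamp_rear_tip [([295.0, 147.0], 0.59)]
scene clamp_front_tip [([346.0, 145.0], 0.7)]
scene clamp_rear_tip [([340.0, 214.0], 0.62)]
```

View pics/c12.png

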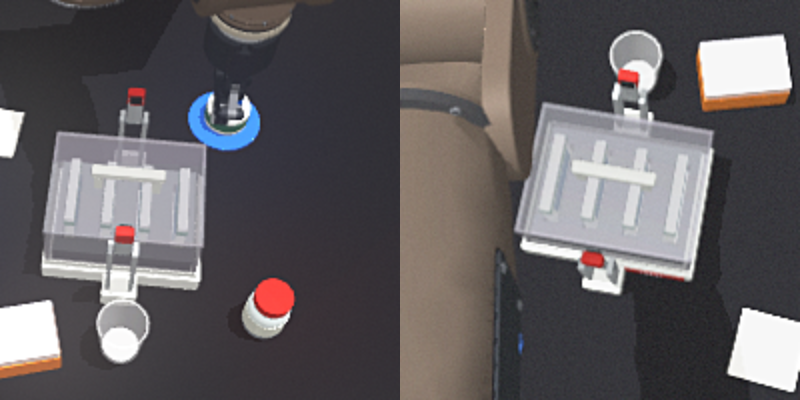

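The cover is seated: both cameras put it at (0.588, 0.011) at 35 mm height. The clamps are still up, red ends at (136,97) and (124,234) in the left half. Front clamp first.

>>> {"api": "arm_command", "payload": {
  "steps": [
    [-0.25,-0.36,0,0],
    [-0.5,-0.72,0,0],
    [-0.5,-0.72,0,0],
    [-0.5,-0.72,0,0]
  ]
}}

```text
time: 71.55
tool_pos: [0.5236, 0.0719, 0.3117]
tool_rot: [3.141, -0.0, 1.393]
contact_force: [1.0, 0.2, -0.3]
gripper_width: -0.003
grip_force: 0.0
```

>>> {"api": "arm_command", "payload": {
  "steps": [
    [-0.25,-0.36,0,0],
    [-0.5,-0.72,0,0],
    [-0.5,-0.72,0,0],
    [-0.5,-0.72,0,0],
    [-0.5,-0.72,0,0],
    [-0.5,-0.72,0,0]
  ]
}}

```text
time: 72.05
tool_pos: [0.4469, 0.0363, 0.311]
tool_rot: [3.141, -0.0, 1.394]
contact_force: [0.2, -0.3, -0.3]
gripper_width: 0.002
grip_force: 0.0
```

```bash
cat >> h.py <<'E'
D0=np.array([.5883,.0107]);TH=-.176
def dk(p): d=np.array(p[:2])-D0; c,s=np.cos(TH),np.sin(TH); return np.array([c*d[0]+s*d[1],-s*d[0]+c*d[1],p[2]]).round(4)
E
python3 - <<'E'
from h import *
st=r.read_state();p=st['tool_pos'];print(st['time'],p,st['tool_rot'],'dock frame',dk(p))
t=snap('top');s=snap('scene')
for a,b in(((276,239.3),(347.3,145.6)),((293.7,147.7),(342,216.7))): print('tip',dk(tri([(t,a),(s,b)])))
E
```

```text
72.05 [0.44689402 0.0363021  0.31104218] [ 3.14064598e+00 -3.05894735e-04  1.39446104e+00] dock frame [-0.1437  0.0004  0.311 ]
tip [-0.1085 -0.0003  0.2034]
tip [0.1102 0.0016 0.1988]
```

>>> {"api": "arm_command", "payload": {
  "steps": [
    [0,-0.02,0.3,0],
    [0,-0.02,0.6,0],
    [0,-0.02,0.9,0],
    [0,-0.02,0.9,0],
    [0,-0.02,0.9,0]
  ]
}}

```text
time: 72.57
tool_pos: [0.4437, 0.0366, 0.2204]
tool_rot: [-3.139, 0.0, 1.395]
contact_force: [0.4, 0.2, -0.1]
gripper_width: 0.005
grip_force: 0.0
```

>>> {"api": "arm_command", "payload": {
  "steps": [
    [0,0,0.2,0],
    [0,0,0.26,0],
    [0,0,0.26,0],
    [0,0,0.26,0]
  ]
}}

```text
time: 72.9
tool_pos: [0.4439, 0.0364, 0.196]
tool_rot: [3.141, -0.0, 1.394]
contact_force: [0.7, -1.1, 0.3]
gripper_width: -0.003
grip_force: 0.0
```

>>> {"api": "arm_command", "payload": {
  "steps": [
    [0,0.1,0,0],
    [0,0.2,0,0],
    [0,0.3,0,0],
    [0,0.4,0,0],
    [0,0.4,0,0]
  ]
}}

```text
time: 73.32
tool_pos: [0.4848, 0.0289, 0.1949]
tool_rot: [3.141, -0.0, 1.394]
contact_force: [-0.8, 1.3, 0.7]
gripper_width: 0.003
grip_force: 0.0
```

>>> {"api": "arm_command", "payload": {
  "steps": [
    [0,0.1,0.06,0],
    [0,0.2,0.12,0],
    [0,0.28,0.2,0],
    [0,0.36,0.27,0],
    [0,0.36,0.27,0]
  ]
}}

```text
time: 73.73
tool_pos: [0.5191, 0.0228, 0.1659]
tool_rot: [-3.14, 0.0, 1.394]
contact_force: [0.6, 0.1, -0.1]
gripper_width: -0.002
grip_force: 0.0
```

>>> {"api": "arm_command", "payload": {
  "steps": [
    [0,0.04,0.04,0],
    [0,0.08,0.08,0],
    [0,0.08,0.11,0],
    [0,0.08,0.11,0]
  ]
}}

```text
time: 74.07
tool_pos: [0.5262, 0.0216, 0.1564]
tool_rot: [3.141, -0.0, 1.394]
contact_force: [0.3, 0.1, -0.7]
gripper_width: 0.0
grip_force: 0.0
```

```bash
python3 - <<'E'
from h import *
st=r.read_state();p=st['tool_pos'];print(st['time'],dk(p),st['contact_force'])
w=snap('wrist','w13.png');s=snap('scene')
a=cv2.resize(s['img'][110:260,280:430,::-1],(400,400)); b=cv2.resize(w['img'][100:400,170:470,::-1],(400,400))
cv2.imwrite('pics/c13.png',np.hstack([a,b]))
print(blob(s['img'],(0,150,80),(8,255,255),(325,120,365,240)))
E
```

```text
74.0667 [-0.063  -0.0002  0.1564] [ 0.25233383  0.13869794 -0.68520459]
[(72, [342.0, 216.6]), (56, [345.4, 175.9])]
```

View pics/c13.png

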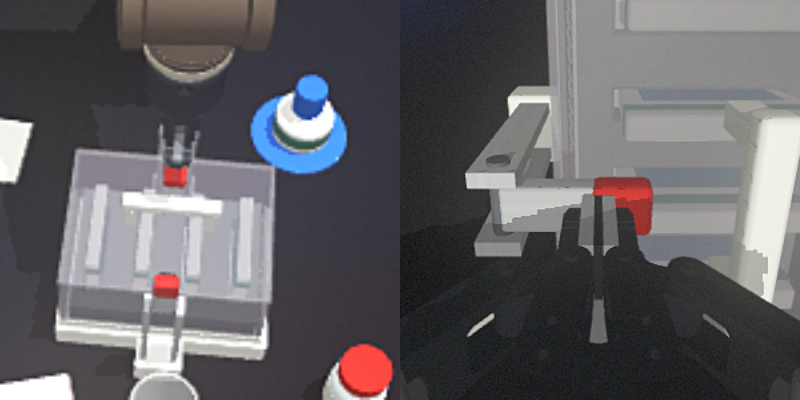

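The front clamp is nearly level (red end at (625,205) in the right half). I'll press it home.

>>> {"api": "arm_command", "payload": {
  "steps": [
    [0,0,0.02,0],
    [0,0,0.03,0],
    [0,0,0.04,0],
    [0,0,0.04,0]
  ]
}}

```text
time: 74.5
tool_pos: [0.5263, 0.0217, 0.1554]
tool_rot: [3.139, -0.0, 1.394]
contact_force: [-8.4, 0.7, 27.7]
gripper_width: -0.002
grip_force: 14.3
```

>>> {"api": "arm_command", "payload": {
  "steps": [
    [0,0,0.01,0],
    [0,0,0.02,0],
    [0,0,0.02,0]
  ]
}}

```text
time: 74.75
tool_pos: [0.5265, 0.0216, 0.1549]
tool_rot: [3.137, -0.0, 1.395]
contact_force: [-13.4, 0.4, 47.5]
gripper_width: 0.005
grip_force: 23.8
```

>>> {"api": "arm_command", "payload": {
  "steps": [
    [0,0,-0.3,0],
    [0,0,-0.6,0],
    [0,0,-1,0],
    [0,0,-1,0],
    [0,0,-1,0]
  ]
}}

```text
time: 75.17
tool_pos: [0.5265, 0.0216, 0.2528]
tool_rot: [3.137, -0.0, 1.394]
contact_force: [0.7, 0.0, -0.3]
gripper_width: 0.0
grip_force: 0.0
```

>>> {"api": "arm_command", "payload": {
  "steps": [
    [0,0.2,-0.5,0],
    [0,0.5,-0.6,0],
    [0,1,-0.6,0],
    [0,1,-0.6,0],
    [0,1,-0.6,0]
  ]
}}

```text
time: 75.58
tool_pos: [0.6259, 0.0035, 0.3083]
tool_rot: [-3.139, 0.0, 1.394]
contact_force: [-0.5, -0.7, 0.2]
gripper_width: 0.001
grip_force: 0.0
```

>>> {"api": "arm_command", "payload": {
  "steps": [
    [0,0.3,0,0],
    [0,0.7,0,0],
    [0,1,0,0],
    [0,1,0,0],
    [0,1,0,0],
    [0,1,0,0]
  ]
}}

```text
time: 76.08
tool_pos: [0.7217, -0.0132, 0.3097]
tool_rot: [-3.139, 0.0, 1.394]
contact_force: [-0.6, -0.4, 0.2]
gripper_width: 0.002
grip_force: 0.0
```

```bash
python3 - <<'E'
from h import *
st=r.read_state();p=st['tool_pos'];print(st['time'],p,st['tool_rot'],dk(p),st['contact_force'])
s=snap('scene'); MOD['top']=np.concatenate([rect(0,0,.166,.216,.095,25),rect(0,0,.016,.1,.135,25)])
print(fit([s],'top',(.588,.011,-.177),.035,.012,.06)); print(blob(s['img'],(0,150,80),(8,255,255),(325,120,365,240)),proj(s,[*(D0+np.array([-.04*.984,.04*.176])),.14]))
E
```

```text
76.0833 [ 0.72174725 -0.01318144  0.30965947] [-3.13910636e+00  2.05428548e-05  1.39439912e+00] [ 1.356e-01 -1.000e-04  3.097e-01] [-0.61913178 -0.44067794  0.1586847 ]
(array([ 0.5894,  0.011 , -0.1784]), np.float64(-121.9))
[(73, [341.9, 216.7])] [344.57985407 178.91407145]
```

>>> {"api": "arm_command", "payload": {
  "steps": [
    [0,0.1,0,0],
    [0,0.1,0.3,0],
    [0,0.1,0.6,0],
    [0,0.1,0.9,0],
    [0,0.1,0.9,0],
    [0,0.1,0.9,0]
  ]
}}

```text
time: 76.63
tool_pos: [0.7318, -0.0149, 0.2209]
tool_rot: [-3.139, 0.0, 1.395]
contact_force: [-0.8, 0.2, -0.2]
gripper_width: 0.002
grip_force: 0.0
```

>>> {"api": "arm_command", "payload": {
  "steps": [
    [0,0,0.2,0],
    [0,0,0.25,0],
    [0,0,0.25,0],
    [0,0,0.25,0]
  ]
}}

```text
time: 76.97
tool_pos: [0.7331, -0.0152, 0.1977]
tool_rot: [3.14, -0.0, 1.394]
contact_force: [0.1, -0.6, -0.0]
gripper_width: -0.003
grip_force: 0.0
```

>>> {"api": "arm_command", "payload": {
  "steps": [
    [0,-0.1,0,0],
    [0,-0.2,0,0],
    [0,-0.3,0,0],
    [0,-0.4,0,0],
    [0,-0.4,0,0]
  ]
}}

```text
time: 77.38
tool_pos: [0.6929, -0.008, 0.198]
tool_rot: [3.139, -0.0, 1.395]
contact_force: [-0.9, 0.4, -0.2]
gripper_width: -0.001
grip_force: 0.0
```

>>> {"api": "arm_command", "payload": {
  "steps": [
    [0,-0.1,0.06,0],
    [0,-0.2,0.12,0],
    [0,-0.28,0.2,0],
    [0,-0.36,0.27,0],
    [0,-0.36,0.27,0]
  ]
}}

```text
time: 77.8
tool_pos: [0.6577, -0.0018, 0.1693]
tool_rot: [3.141, -0.0, 1.394]
contact_force: [0.5, -0.6, 0.2]
gripper_width: -0.002
grip_force: 0.0
```

>>> {"api": "arm_command", "payload": {
  "steps": [
    [0,-0.04,0.04,0],
    [0,-0.08,0.08,0],
    [0,-0.08,0.11,0],
    [0,-0.08,0.11,0]
  ]
}}

```text
time: 78.13
tool_pos: [0.6498, -0.0004, 0.1574]
tool_rot: [-3.14, -0.0, 1.394]
contact_force: [-0.2, 0.2, 0.5]
gripper_width: -0.0
grip_force: 0.0
```

>>> {"api": "arm_command", "payload": {
  "steps": [
    [0,0,0.01,0],
    [0,0,0.02,0],
    [0,0,0.03,0],
    [0,0,0.03,0]
  ]
}}

```text
time: 78.47
tool_pos: [0.65, -0.0005, 0.1559]
tool_rot: [3.142, -0.0, 1.394]
contact_force: [-5.4, 0.1, 10.0]
gripper_width: 0.001
grip_force: 5.1
```

>>> {"api": "arm_command", "payload": {
  "steps": [
    [0,0,0.01,0],
    [0,0,0.02,0],
    [0,0,0.02,0]
  ]
}}

```text
time: 78.72
tool_pos: [0.6501, -0.0004, 0.1556]
tool_rot: [3.14, -0.0, 1.394]
contact_force: [-10.0, -0.3, 23.8]
gripper_width: -0.003
grip_force: 12.0
```

>>> {"api": "arm_command", "payload": {
  "steps": [
    [0,0,-0.3,0],
    [0,0,-0.6,0],
    [0,0,-1,0],
    [0,0,-1,0],
    [0,0,-1,0]
  ]
}}

```text
time: 79.13
tool_pos: [0.6508, -0.0005, 0.2551]
tool_rot: [3.137, -0.0, 1.394]
contact_force: [-0.4, 0.5, 0.1]
gripper_width: -0.001
grip_force: 0.0
```

>>> {"api": "arm_command", "payload": {
  "steps": [
    [-0.3,-0.3,-0.5,0],
    [-0.6,-0.3,-0.6,0],
    [-1,-0.3,-0.6,0],
    [-1,-0.3,-0.6,0],
    [-1,-0.3,-0.6,0]
  ]
}}

```text
time: 79.55
tool_pos: [0.6024, -0.0958, 0.3122]
tool_rot: [-3.141, 0.0, 1.391]
contact_force: [1.0, 0.4, -1.8]
gripper_width: 0.003
grip_force: 0.0
```

>>> {"api": "arm_command", "payload": {
  "steps": [
    [-0.3,0,0,0],
    [-0.6,0,0,0],
    [-1,0,0,0],
    [-1,0,0,0],
    [-1,0,0,0],
    [-1,0,0,0]
  ]
}}

```text
time: 80.05
tool_pos: [0.5856, -0.1911, 0.3117]
tool_rot: [-3.14, -0.001, 1.394]
contact_force: [0.1, 0.4, 0.2]
gripper_width: 0.001
grip_force: 0.0
```

```bash
python3 - <<'E'
from h import *
st=r.read_state();p=st['tool_pos'];print(st['time'],p,st['contact_force'])
s=snap('scene','s14.png');t=snap('top','t14.png'); MOD['top']=np.concatenate([rect(0,0,.166,.216,.095,25),rect(0,0,.016,.1,.135,25)])
for c in([s],[t]):print(fit(c,'top',(.588,.011,-.177),.035,.012,.06))
rd=((0,150,80),(8,255,255));bl=((95,120,80),(125,255,255))
a=blob(t['img'],*rd,(255,140,320,260));b=blob(s['img'],*rd,(325,140,365,240));print(a,b)
print('bottle',blob(t['img'],*bl,(190,240,250,310)),blob(s['img'],*bl,(370,120,415,180)))
for n,c in(('top',t),('scene',s)):
    for m in r.mark_of(n,'bottle')[:1]: print(n,m['confidence'],onz(c,m['uv'],.003))
cv2.imwrite('pics/c14.png',np.hstack([cv2.resize(s['img'][110:280,280:450,::-1],(400,400)),cv2.resize(t['img'][130:310,190:370,::-1],(400,400))]))
E
```

```text
80.05 [ 0.58562798 -0.19112524  0.31167607] [0.11534457 0.39015928 0.16868175]
(array([ 0.5886,  0.011 , -0.1774]), np.float64(-139.1))
(array([ 0.5889,  0.0118, -0.1773]), np.float64(-123.8))
[(93, [290.5, 178.1]), (93, [282.3, 219.0])] [(66, [345.4, 174.8]), (65, [342.4, 206.6])]
bottle [(962, [220.6, 281.4]), (204, [210.8, 281.7])] [(440, [390.1, 163.5]), (173, [395.9, 145.8])]
top 0.58 [0.38877494 0.20633789 0.003     ]
scene 0.9 [0.38470612 0.20995207 0.003     ]
```

View pics/c14.png

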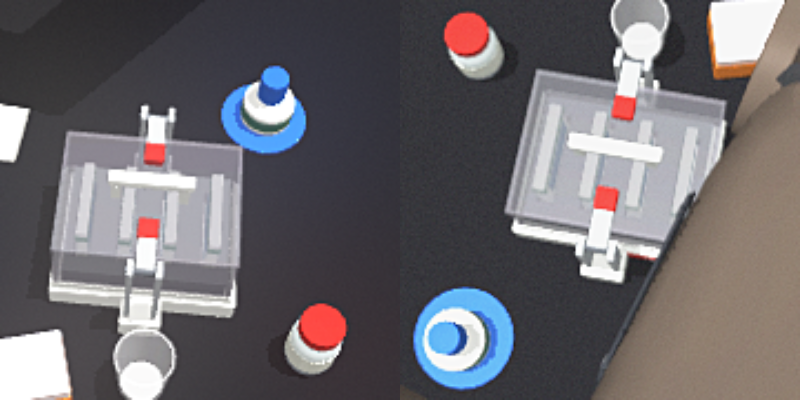

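```bash
python3 - <<'E'
from h import *
t=snap('top');s=snap('scene')
print('cap',tri([(t,(210.8,281.7)),(s,(395.9,145.8))]))
for a,b in(((290.5,178.1),(342.4,206.6)),((282.3,219),(345.4,174.8))): print('tip',dk(tri([(t,a),(s,b)])))
E
```

```text
cap [0.39313879 0.20209959 0.07276198]
tip [0.0517 0.0009 0.1449]
tip [-0.0511  0.0014  0.1445]
```

The bottle is within 2 mm of the mat's centre. Both red ends are at about 145 mm, level, and the cover is centred. Handing in.

```bash
python3 -c "
from bench import r
print(r.finish_job())"
```

```text
the job is handed in; nothing more can be done
None
```

I finished the job and handed it in; no verdict came back. By the last camera check, the bottle is centred on its mat, all four cassettes are in station slots, the cover is seated and both clamps are down flat; one cassette jammed and tilted on its first try, so I stood it up on the bench and set it again.

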